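Exchange the empty soap box at the bottom of a locking stack

ROBOT

A 7-joint arm with a two-finger parallel gripper is mounted at the origin on a cart in front of the work surface, level with it; the furniture and walls round the work are solid. World frame = base frame: x ahead of the robot, y to its left, z up, the work surface at z = 0. Lengths are in mm, angles in rad, forces in N, time in s.
With the tool pointing down it reaches from about 400 to 875 mm from the base axis. Payload 4.4 kg.
Tool frame: the origin (TCP) lies midway between the tips of the shut fingers; the grasp point (between the pads) lies 19 mm behind it; z points along the fingers, y is the line along which they close (so a half turn about z gives the same grasp; the last joint's range is limited). The gripper opens to 85 mm and grips with 20 to 120 N. Pads are 22 mm wide; open, the fingers measure 114 mm over their backs; the gripper's body (76 mm by 85 mm) begins 54 mm behind the grasp point. The pads swing forward as they close: fully open they stand 13 mm farther back than shut.
Start: joints at [-1.396, 0.628, 0.038, 1.517, -0.027, 0.996, -0.02], TCP at [154.985, 631.267, 201.013] pointing down, gripper open.
Joint ranges: [-3.06, 3.06], [-0.37, 2.12], [-1.25, 1.32], [0.18, 2.47], [-1.1, 4.24], [0.23, 1.98], [-2.94, 2.94]. Speed limits (rad/s): [2.57, 2.57, 3.14, 3.14, 3.14, 3.14, 3.14].

INTERFACE

Orientations are given as [roll, pitch, yaw] about the fixed x, y, z axes, in that order (R = Rz(yaw) Ry(pitch) Rx(roll)).
In Python, from cell import read_state, get_image, finish_job gives the robot as it stands.
- The arm moves only by the tool send_rows, never from a script. Its argument "series" is a list of rows, each an object of numbers: "ax", "ay", "az": the turn, a rotation vector about the tool's x, y, z in rad; "dx", "dy", "dz": the shift along the tool's x, y, z in cm; "hand": the closure, from 0 (fully open) to 1 (shut). In form: [{"ax": .., "ay": .., "az": .., "dx": .., "dy": .., "dz": .., "hand": ..}, ...]. A call has 1 to 10 rows; each row is the pose to reach, as a shift and turn from the pose commanded when the call began, along the tool's axes at that moment; what a row does not reach only later rows make up. A row lasts 1/10 s, in which the tool goes at most 50 mm and 8.59 degrees, less where a joint would pass 70% of its speed; a pose out of reach is approached as far as the arm can. A call with a gripper value outside its range is refused whole. The fingers move at their own pace and stop on an object; the grip force is fixed at half the most. Time passes only in rows, so rows that repeat a pose let the fingers close. It gives the time, the measured TCP pose, the force, the opening and the grip force at its end, in the units of the state.
- read_state(): the state, without advancing time (a new reading comes with each control period).
- get_image(name): name is "scene" or "top" or "wrist"; returns a dict with "pixels" (384x512x3 uint8, red, green, blue), "mtx" (3x3 intrinsics, pixels), "k1" (the pictures are not rectified: a ray, as slopes to the right and down, at radius r is drawn at 1 + k1 r^2 times it, then the intrinsics apply), "R" (3x3) and "t" (3): a world point X has camera coordinates R X + t. Camera axes: x right, y down, z forward; pixel columns grow to the right and rows downward; lengths in mm; the calibration is good to about 2 mm. A picture is of the moment at which its call begins. There is no depth.
- finish_job(): hands the job in; it is judged then, once.
The state is a dict: "clock": time; "qpos": joint angles; "qd": joint speeds; "tau": joint torques, N m; "eef_pos": TCP position; "tool_rot": TCP orientation; "force": force on the tool from outside, world axes, zero at the start; "torque": the same for the moment, N m; "width": finger opening in mm; "gripper_force": force on a finger pad.
Only numpy, scipy, OpenCV 4.12 (cv2) and the standard library are available. Lean on these libraries where they do the work, as an engineer would, in place of code of your own. Each camera call takes 0.05 s, during which the arm holds its last target. There are 200 camera calls.

TASK

The long box under the two small ones is empty and is to be exchanged for the full long box on the steel tray. Set the two small boxes aside, side by side on the floor of the wooden tray, move the empty box down onto the free half of the steel tray, lock the full box onto the black stand in its place, and then put the small boxes back on top, each locked over the end where it stood before. Keep every box upright and do not disturb the jar or the dropper bottle.

Things in the scene. Friction and masses are not known exactly. Their poses are not given: they have to be found in the camera images.
- stand: Low black plinth fixed to the table, 182 (x) x 86 (y) mm, top 14 mm above the table. Origin: centre of its underside. On top are two pairs of half-round lugs, each lug 42 mm long in x, 10 mm wide, 5 mm high: the pairs centred at x = -36 and +36 mm, the lugs of a pair at y = -15 and +15 mm.
- empty_box: Empty long box, clear walls, grey lid, 160 (x) x 66 (y) x 46 mm high plus 5 mm lugs on the lid, placed as on the stand (pairs at x = +-36 mm). Flat sides: grip across the 66 mm. Recess underneath 118 x 44 mm, 7 mm deep, drops over both lug pairs with 2 mm play; either way round. Origin: centre of underside. 0.14 kg. Starts locked on the stand, origin 14 mm above the table, the small boxes on it.
- full_box: Full long box, same shape, size, lugs and recess as the empty one (160 x 66 x 46 mm), but with four soap bars behind its clear walls and a white card across the middle of its grey lid. Origin: centre of underside. About 0.3 kg. Starts on one half of the steel tray, near y = +56 mm of the tray's frame, its length along the tray's x.
- low_box: Low small box, flat tins inside, 62 (x) x 60 (y) x 36 mm high plus one pair of 5 mm lugs on its grey lid. Flat sides: grip across the 60 mm (y); its neighbour is 10 mm away in x. Recess underneath 46 x 44 mm, 7 mm deep, drops over one lug pair with 2 mm play. Origin: centre of underside. 0.10 kg. Starts over one lug pair of the empty box, origin 60 mm above the table.
- tall_box: Tall small box, brown vials inside, 62 (x) x 60 (y) x 56 mm high plus lugs, otherwise like the low box; it starts over the other lug pair of the empty box. Origin: centre of underside. 0.13 kg.
- wood_tray: Wooden tray fixed to the table, 170 (x) x 220 (y) mm outside, 154 x 204 mm inside, floor 6 mm above the table, sides 18 mm above the table. Origin: centre of its underside, on the table. It starts empty.
- steel_tray: Shallow bare-metal tray fixed to the table, 190 (x) x 240 (y) mm outside, 184 x 234 mm inside, floor 2 mm and rim 14 mm above the table. Origin: centre of its underside, on the table. The full box starts on its +y half; the -y half (centre y = -56 mm) is free.
- jar: Bystander: glass jar with a yellow lid, 67 mm across, 85 mm high, behind the stand. Origin: centre of its underside.
- dropper: Bystander: brown dropper bottle with a black top, 33 mm across, 102 mm high, behind the stand. Origin: centre of its underside.

How it is judged (in metres and radians):
On the way, in this order (a step that is already met when the one before it is completed fails the run):
1. both small boxes stand released on the floor of the wooden tray, while the empty box is still locked on the stand (x of low_box in the frame of wood_tray between -0.055 and 0.055 m and y of low_box in the frame of wood_tray between -0.08 and 0.08 m and z of low_box in the frame of wood_tray between 0.003 and 0.009 m and angle between each of low_box, tall_box's own z axis and vertical below 0.05 rad and x of tall_box in the frame of wood_tray between -0.055 and 0.055 m and y of tall_box in the frame of wood_tray between -0.08 and 0.08 m and z of tall_box in the frame of wood_tray between 0.003 and 0.009 m and z of empty_box in the frame of stand between 0.012 and 0.016 m and angle between empty_box's own z axis and vertical below 0.04 rad and horizontal distance between empty_box and stand below 0.008 m and angle between the x axis of empty_box and the x axis of stand, either way round below 0.12 rad and contact force between the fingers and low_box below 0.05 N and contact force between the fingers and tall_box below 0.05 N), for 0.2 s.
2. the empty box stands released and flat on the floor of the steel tray (x of empty_box in the frame of steel_tray between -0.06 and 0.06 m and y of empty_box in the frame of steel_tray between -0.095 and 0.095 m and z of empty_box in the frame of steel_tray between -0.001 and 0.005 m and angle between empty_box's own z axis and vertical below 0.05 rad and contact force between the fingers and empty_box below 0.05 N), for 0.2 s.
3. the full box is locked on the stand and released (z of full_box in the frame of stand between 0.012 and 0.016 m and angle between full_box's own z axis and vertical below 0.04 rad and horizontal distance between full_box and stand below 0.008 m and angle between the x axis of full_box and the x axis of stand, either way round below 0.12 rad and contact force between the fingers and full_box below 0.05 N), for 0.2 s.
At the end, for the whole second after the job is handed in: Full box down over the stand's lugs (height 2 mm, centre 8 mm); low and tall box down over its lugs (height 2 mm), each within 10 mm of where it stood at the start; empty box flat on the steel tray's floor; all upright, released, at rest (all of step 2 and all of step 3 and z of low_box in the frame of stand between 0.058 and 0.062 m and angle between each of low_box, tall_box's own z axis and vertical below 0.04 rad and distance of each of low_box, tall_box from where it was at the start of the episode below 0.01 m and z of tall_box in the frame of stand between 0.058 and 0.062 m and contact force between the fingers and low_box below 0.05 N and contact force between the fingers and tall_box below 0.05 N and linear speed of each of empty_box, full_box, low_box, tall_box below 0.02 m/s); the robot touches nothing.
It fails at once if a box is tipped by more than 0.5 rad (angle between any of empty_box, full_box, low_box, tall_box's own z axis and vertical above 0.5 rad).
It fails at once if the jar or the dropper bottle is moved by more than 25 mm or tipped (distance of any of jar, dropper from where it was at the start of the episode above 0.025 m or angle between any of jar, dropper's own z axis and vertical above 0.4 rad).
It also fails if it takes over 125 s, if anything falls off the work surface, if the arm or the gripper's body presses on something with over 40 N, if the wrist force passes 120 N, or if a joint passes its speed limit or range.

## Working session

There is one attempt and no reset: what is moved stays moved. The work goes in short steps, Python scripts to look and compute and a tool call to move; the robot and the scene stay as the last step left them, time stands still between calls to the robot, and variables do not carry over. Pictures are saved under pics/ and viewed, at most 14 in all, crops included, and the job is handed in when it is done.

Besides the shell and the picture viewer there is one more tool, called after "Call:" as name(argument=value, ...) on one line, values as JSON. send_rows: Moves the arm, as the interface text tells. Its arguments: {"type":"object","properties":{"series":{"type":"array","items":{"type":"object","properties":{"ax":{"type":"number"},"ay":{"type":"number"},"az":{"type":"number"},"dx":{"type":"number"},"dy":{"type":"number"},"dz":{"type":"number"},"hand":{"type":"number"}}}}},"required":["series"]}

```bash
mkdir -p pics; ls
cat > h.py <<'E'
import numpy as np, cv2
from cell import read_state, get_image
def snap(n,f=None):
    im=get_image(n)
    if f: cv2.imwrite(f'pics/{f}.png',im['pixels'][:,:,::-1])
    return im
def ray(im,u,v):
    K=np.array(im['mtx']);d=np.array([im['k1'],0,0,0,0],float)
    K=K.astype(float)
    # drawn = (1+k1 r^2)*slope
    p=cv2.undistortPointsIter(np.array([[[u,v]]],float),K,d,None,None,(3,100,1e-12))[0,0]
    R=np.array(im['R']);t=np.array(im['t'])
    return -R.T@t, R.T@np.array([p[0],p[1],1.])
def at(im,u,v,z):
    c,d=ray(im,u,v); return c+d*(z-c[2])/d[2]
def proj(im,X):
    K=np.array(im['mtx'],float);d=np.array([im['k1'],0,0,0,0],float)
    r=cv2.Rodrigues(np.array(im['R'],float))[0]
    return cv2.projectPoints(np.array(X,float).reshape(-1,1,3),r,np.array(im['t'],float),K,d)[0][:,0]
E
python3 - <<'E'
from h import *
for n in ['scene','top','wrist']:
    im=snap(n,n+'0'); print(n,im['mtx'],im['k1'],-np.array(im['R']).T@im['t'])
print(read_state())
E
```

```text
pics
scene [[400.0334877    0.         255.52323968]
 [  0.         400.0334877  195.68159426]
 [  0.           0.           1.        ]] -0.013915132828640786 [237.73537379 668.26755222 825.75465147]
top [[432.45515871   0.         248.72091349]
 [  0.         432.45515871 197.51402345]
 [  0.           0.           1.        ]] -0.015631159041327045 [ 352.86240328  -50.82161951 1346.05912389]
wrist [[345.2869836    0.         257.07476731]
 [  0.         345.2869836  195.49980043]
 [  0.           0.           1.        ]] -0.006302418036190766 [ 76.86584388 650.18902352 372.57383305]
{'clock': 0.15, 'qpos': array([-1.39580836,  0.62914313,  0.03848271,  1.51812869, -0.0270033 ,
        0.99628638, -0.01997596]), 'qd': array([ 5.36738912e-04, -1.46893824e-03, -7.01164419e-04, -2.67430225e-03,
       -3.39429636e-04, -5.12320449e-05,  9.98118252e-04]), 'tau': array([ 2.79374595e-03, -5.63797796e+01,  1.22812562e+00, -1.93650734e+01,
        1.11730263e-02,  7.35262904e-03, -2.13498168e-05]), 'eef_pos': array([154.86989153, 630.75588949, 200.29793414]), 'tool_rot': array([-3.14014615e+00,  2.43896489e-05,  2.90079941e+00]), 'force': array([0.52610359, 0.40400402, 0.0046453 ]), 'torque': array([-0.03654828, -0.00933954, -0.00154058]), 'gripper_force': 0.0, 'width': 85.34411907165523}
```

View pics/top0.png

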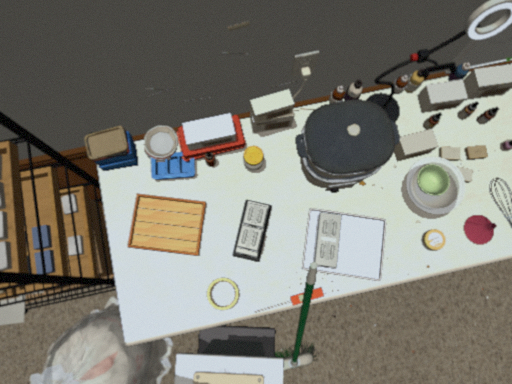

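View pics/scene0.png

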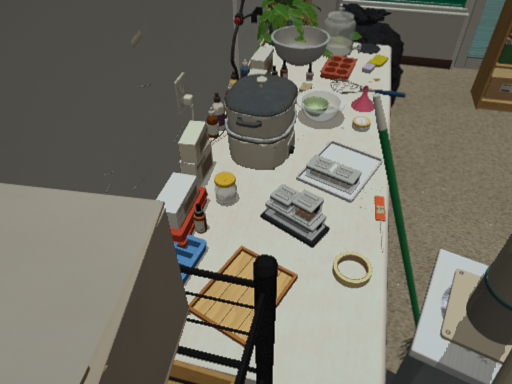

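The top view shows the wooden tray around (168,225), the stand with the small boxes around (252,230), the steel tray around (344,243) with the full box on its left half, the jar at (253,158) and the dropper at (210,160). I'll enlarge it to get the corners.

Run:
```python
from h import *
im=snap('top')
p=im['pixels'][135:295,120:395,::-1]
a=cv2.resize(p,None,fx=2.9,fy=2.9,interpolation=cv2.INTER_CUBIC)
cv2.imwrite('pics/topc.png',a)
for n,u,v,z in [('stand',252,230,60),('wood',168,225,18),('steel',344,243,14),('full',327,239,48),('jar',253,158,85),('drop',210,160,102),('pole',311,270,0),('pole2',300,350,0)]: print(n,at(im,u,v,z).round())
```

```text
stand [520. -52.  60.]
wood [530. 209.  18.]
steel [ 499. -337.   14.]
full [ 505. -278.   48.]
jar [737. -45.  85.]
drop [720.  83. 102.]
pole [ 413. -239.    0.]
pole2 [ 176. -210.    0.]
```

View pics/topc.png

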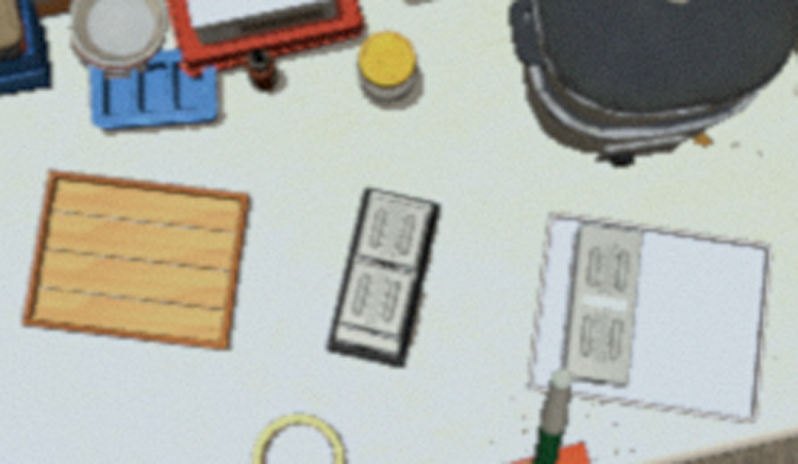

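```bash
python3 - <<'E'
from h import *
im=snap('top'); sc=snap('scene')
def P(l,z): return np.array([at(im,120+u/2.9-.3,135+v/2.9-.3,z) for u,v in l])
for n,l,z in [('wood',[(49,171),(248,193),(230,349),(24,324)],18),('stand',[(366,188),(440,204),(405,366),(328,348)],14),('steel',[(551,214),(770,246),(753,420),(529,387)],14),('full',[(583,222),(638,232),(628,384),(565,376)],48)]:
    Q=P(l,z)[:,:2]
    e=[np.linalg.norm(Q[i]-Q[(i+1)%4]).round() for i in range(4)]
    d=(Q[0]+Q[1]-Q[2]-Q[3]); print(n,Q.mean(0).round(),'sides',e,'yaw from long(x)',np.arctan2(d[1],d[0]).round(3), 'y-axis', np.arctan2(*(Q[0]+Q[3]-Q[1]-Q[2])[::-1]).round(3)-1.571)
# pole tip
c1,d1=ray(im,313.8-.3,266-.3); c2,d2=ray(sc,379,99)
s=np.linalg.lstsq(np.c_[d1,-d2],c2-c1,rcond=None)[0]; print('tip',c1+s[0]*d1,c2+s[1]*d2)
# another point of pole: bottom
c1,d1=ray(im,300,350)
for s in [700,900,1000,1100,1200,1340]: print((c1+d1*s/np.abs(d1[2])).round(), proj(sc,c1+d1*s/np.abs(d1[2])).round())
E
cp pics/scene0.png /tmp/s.png; python3 -c "
import cv2;a=cv2.imread('/tmp/s.png')[60:384,180:512];cv2.imwrite('pics/sc.png',cv2.resize(a,None,fx=1.85,fy=1.85,interpolation=2))"
```

```text
wood [533. 212.] sides [np.float64(218.0), np.float64(168.0), np.float64(220.0), np.float64(167.0)] yaw from long(x) -0.055 y-axis -0.07099999999999995
stand [527. -53.] sides [np.float64(82.0), np.float64(178.0), np.float64(83.0), np.float64(177.0)] yaw from long(x) -0.178 y-axis -0.17799999999999994
steel [ 497. -337.] sides [np.float64(237.0), np.float64(186.0), np.float64(236.0), np.float64(187.0)] yaw from long(x) -0.11 y-axis -0.10199999999999987
full [ 505. -281.] sides [np.float64(58.0), np.float64(159.0), np.float64(65.0), np.float64(162.0)] yaw from long(x) -0.082 y-axis -0.10899999999999999
tip [ 406.78197162 -194.69193472  353.93780423] [ 398.48049448 -196.10093579  353.69096079]
[ 261. -134.  646.] [[487. -25.]]
[ 235. -157.  446.] [[464.  86.]]
[ 222. -169.  346.] [[456. 128.]]
[ 209. -181.  246.] [[448. 163.]]
[ 196. -193.  146.] [[442. 194.]]
[ 177. -209.    6.] [[434. 230.]]
```

View pics/sc.png

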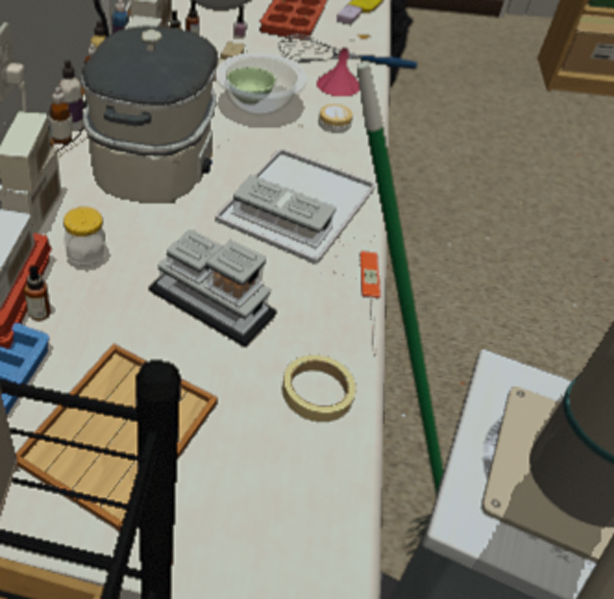

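The scene view confirms the layout. It also shows a green pole standing at the table's front edge, with its tip near (400,-195,354), so the forearm must avoid it at the steel tray. I'm moving above the stand first.

```bash
cat >> h.py <<'E'
from scipy.spatial.transform import Rotation as Ro
def go(x,y,z,yaw,pitch=0,s=None):
    """delta (cm, rotvec) in tool axes from measured pose to target; pitch: rotation about tool y"""
    s=s or read_state(); R0=Ro.from_euler('xyz',s['tool_rot'])
    Rt=Ro.from_euler('z',yaw)*Ro.from_euler('x',np.pi)*Ro.from_euler('y',pitch)
    d=R0.inv().apply(np.array([x,y,z])-s['eef_pos'])/10
    print('d',d.round(2),'a',(R0.inv()*Rt).as_rotvec().round(3),'len mm',round(10*np.linalg.norm(d)),'q',s['qpos'].round(2))
E
python3 - <<'E'
from h import *
go(155,631,280,2.95); go(525,-53,260,2.964)
im=snap('top'); sc=snap('scene')
l0=np.array([180+378/1.85,60+130/1.85]); l1=np.array([180+438/1.85,60+480/1.85])
for u,v in [(311,280),(306,310),(301,340)]:
    c,d=ray(im,u,v); best=min(range(600,2200,5),key=lambda s:abs(np.cross(l1-l0,proj(sc,c+d*s)[0]-l0)))
    print((c+d*best).round())
E
```

```text
d [-0.01 -0.01 -7.93] a [-0.001 -0.    -0.049] len mm 79 q [-1.4   0.63  0.04  1.52 -0.03  1.   -0.02]
d [-52.25 -57.61  -5.9 ] a [-0.001 -0.    -0.063] len mm 780 q [-1.4   0.63  0.04  1.52 -0.03  1.   -0.02]
[ 376. -198.  292.]
[ 295. -218.   56.]
[ 172. -248. -302.]<stdin>:6: DeprecationWarning: Arrays of 2-dimensional vectors are deprecated. Use arrays of 3-dimensional vectors instead. (deprecated in NumPy 2.0)
```

Call:
send_rows(series=[{"dz":-5},{"dz":-8}])

```text
invalid input at $.series[0]: expected keys ax, ay, az, dx, dy, dz, hand
```

Call:
send_rows(series=[{"ax":0,"ay":0,"az":0,"dx":0,"dy":0,"dz":-8,"hand":0},{"ax":0,"ay":0,"az":0,"dx":0,"dy":0,"dz":-8,"hand":0},{"ax":0,"ay":0,"az":-0.06,"dx":-26,"dy":-29,"dz":-8,"hand":0},{"ax":0,"ay":0,"az":-0.06,"dx":-26,"dy":-29,"dz":-8,"hand":0},{"ax":0,"ay":0,"az":-0.06,"dx":-26,"dy":-29,"dz":-8,"hand":0},{"ax":0,"ay":0,"az":-0.06,"dx":-26,"dy":-29,"dz":-8,"hand":0},{"ax":0,"ay":0,"az":-0.06,"dx":-26,"dy":-29,"dz":-8,"hand":0},{"ax":0,"ay":0,"az":-0.06,"dx":-26,"dy":-29,"dz":-8,"hand":0},{"ax":0,"ay":0,"az":-0.06,"dx":-26,"dy":-29,"dz":-8,"hand":0},{"ax":0,"ay":0,"az":-0.06,"dx":-26,"dy":-29,"dz":-8,"hand":0}])

```text
clock: 1.4
eef_pos: [339.5, 284.7, 281.3]
tool_rot: [3.142, 0.001, 2.959]
force: [0.4, -0.4, 0.2]
width: 85.6
gripper_force: 0.0
```

Run:
```python
from h import *
go(525,-53,270,2.964); print(read_state()['eef_pos'],read_state()['force'])
```

```text
d [-24.39 -29.83   1.15] a [ 0.     0.001 -0.005] len mm 385 q [-0.86  0.23  0.12  1.95 -0.03  0.96  0.67]
[339.46622634 284.69353301 281.34618444] [ 0.39893287 -0.40775296  0.1896089 ]
```

Call:
send_rows(series=[{"ax":0,"ay":0,"az":-0.005,"dx":-24.4,"dy":-29.8,"dz":0,"hand":0},{"ax":0,"ay":0,"az":-0.005,"dx":-24.4,"dy":-29.8,"dz":0,"hand":0},{"ax":0,"ay":0,"az":-0.005,"dx":-24.4,"dy":-29.8,"dz":0,"hand":0},{"ax":0,"ay":0,"az":-0.005,"dx":-24.4,"dy":-29.8,"dz":0,"hand":0},{"ax":0,"ay":0,"az":-0.005,"dx":-24.4,"dy":-29.8,"dz":0,"hand":0},{"ax":0,"ay":0,"az":-0.005,"dx":-24.4,"dy":-29.8,"dz":0,"hand":0},{"ax":0,"ay":0,"az":-0.005,"dx":-24.4,"dy":-29.8,"dz":0,"hand":0},{"ax":0,"ay":0,"az":-0.005,"dx":-24.4,"dy":-29.8,"dz":0,"hand":0},{"ax":0,"ay":0,"az":-0.005,"dx":-24.4,"dy":-29.8,"dz":0,"hand":0},{"ax":0,"ay":0,"az":-0.005,"dx":-24.4,"dy":-29.8,"dz":0,"hand":0}])

```text
clock: 2.4
eef_pos: [524.6, -49.8, 280.8]
tool_rot: [3.141, -0.001, 2.964]
force: [0.3, 1.0, -0.0]
width: 85.5
gripper_force: 0.0
```

Run:
```python
from h import *
im=snap('wrist'); a=im['pixels'][:,:,::-1]
cv2.imwrite('pics/w1.png',cv2.resize(a,None,fx=1.5,fy=1.5,interpolation=2)); s=read_state()
print(s['eef_pos'],s['tool_rot'],s['qpos'].round(3),-np.array(im['R']).T@im['t'])
```

```text
[524.31132424 -48.48893552 280.79382704] [ 3.14078076e+00 -9.61377550e-04  2.96627637e+00] [-0.171  0.375  0.298  1.756 -0.127  1.03   1.568] [445.58815715 -35.63655045 453.19655112]
```

View pics/w1.png

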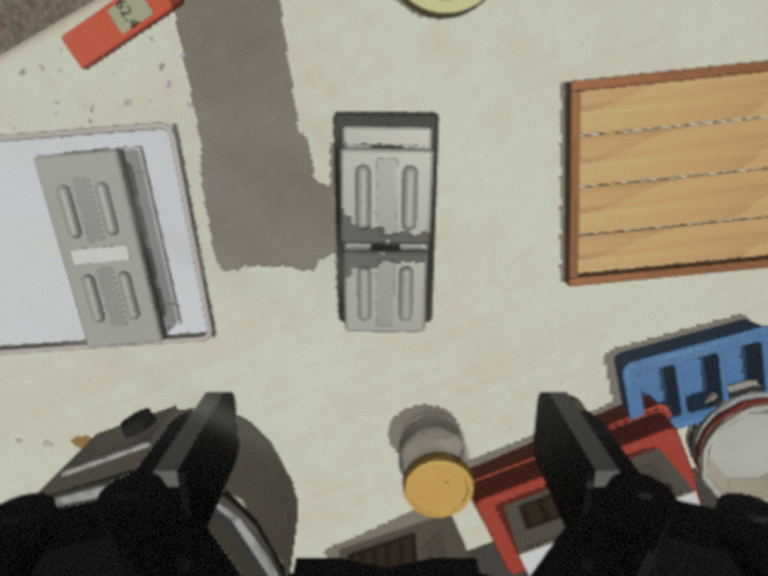

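The wrist view shows the tall box nearer the robot with its lid centre around (387,195), and the low box beyond it around (386,290). The full box is at (100,248), and the jar and bottle are clear.

Run:
```python
from h import *
im=snap('wrist')
A=lambda l,z: np.array([at(im,(u-.25)/1.5,(v-.25)/1.5,z)[:2] for u,v in l])
for n,l,z in [('tall',[(341,150),(434,149),(434,241),(342,243)],116),('low',[(343,250),(428,250),(426,329),(345,330)],96),('full',[(36,157),(120,150),(163,341),(88,346)],48),('lugsT',[(363,196),(409,196)],120),('lugsL',[(362,293),(407,291)],100),('lugF1',[(68,210),(107,208)],52),('lugF2',[(93,298),(128,295)],52),('standend',[(335,115),(437,114)],14),('wood',[(570,84),(570,283)],18),('card',[(100,254)],48)]:
    Q=A(l,z); print(n,Q.mean(0).round(1),[int(np.linalg.norm(Q[i]-Q[i-1])) for i in range(len(Q))],(Q.round().astype(int)).tolist())
```

```text
tall [490.8 -40.9] [59, 58, 58, 61] [[457, -65], [466, -7], [525, -16], [515, -76]]
low [559.6 -54.6] [60, 60, 60, 60] [[525, -79], [535, -20], [594, -30], [585, -90]]
full [ 504.8 -275.7] [156, 65, 157, 64] [[423, -300], [430, -235], [586, -251], [580, -316]]
lugsT [489.4 -41.8] [29, 29] [[487, -56], [492, -27]]
lugsL [559.2 -55.2] [32, 32] [[557, -71], [561, -39]]
lugF1 [ 467.8 -272.9] [30, 30] [[466, -288], [470, -258]]
lugF2 [ 539.3 -279.5] [29, 29] [[538, -294], [541, -265]]
standend [439.6 -32.8] [81, 81] [[433, -73], [446, 8]]
wood [524.1 107.6] [163, 163] [[442, 113], [606, 102]]
card [ 504.3 -278.1] [0] [[504, -278]]
```

Run:
```python
from h import *
go(559.5,-55,65,2.957)
```

```text
d [-3.62 -0.11 21.58] a [ 0.001 -0.001  0.011] len mm 219 q [-0.17  0.37  0.3   1.76 -0.13  1.03  1.57]
```

Call:
send_rows(series=[{"ax":0,"ay":0,"az":0.01,"dx":-3.6,"dy":-0.1,"dz":5,"hand":0},{"ax":0,"ay":0,"az":0.01,"dx":-3.6,"dy":-0.1,"dz":10,"hand":0},{"ax":0,"ay":0,"az":0.01,"dx":-3.6,"dy":-0.1,"dz":14,"hand":0},{"ax":0,"ay":0,"az":0.01,"dx":-3.6,"dy":-0.1,"dz":17,"hand":0},{"ax":0,"ay":0,"az":0.01,"dx":-3.6,"dy":-0.1,"dz":19,"hand":0},{"ax":0,"ay":0,"az":0.01,"dx":-3.6,"dy":-0.1,"dz":20.5,"hand":0},{"ax":0,"ay":0,"az":0.01,"dx":-3.6,"dy":-0.1,"dz":21.6,"hand":0},{"ax":0,"ay":0,"az":0.01,"dx":-3.6,"dy":-0.1,"dz":21.6,"hand":0},{"ax":0,"ay":0,"az":0.01,"dx":-3.6,"dy":-0.1,"dz":21.6,"hand":0}])

```text
clock: 3.4
eef_pos: [560.3, -56.0, 65.6]
tool_rot: [3.141, 0.001, 2.957]
force: [-0.8, -0.5, 0.2]
width: 85.3
gripper_force: 0.0
```

Run:
```python
from h import *
go(559.5,-55,65,2.957)
im=snap('wrist','w2')
```

```text
d [0.1  0.08 0.06] a [ 0.     0.001 -0.   ] len mm 1 q [-0.08  0.7   0.21  1.89 -0.25  0.58  1.67]
```

View pics/w2.png

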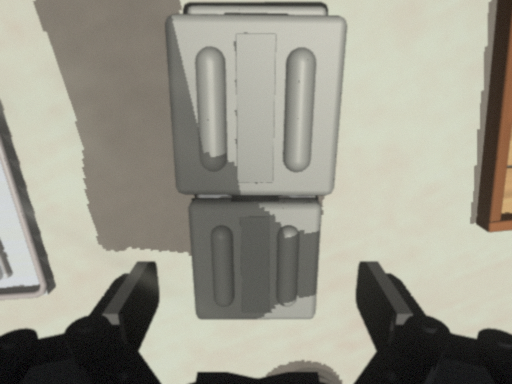

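The fingers straddle the low box evenly: the pads are at columns 158 and 358, and the box spans 190–320. I'm closing on it.

Call:
send_rows(series=[{"ax":0,"ay":0,"az":0,"dx":0,"dy":0,"dz":0,"hand":1},{"ax":0,"ay":0,"az":0,"dx":0,"dy":0,"dz":0,"hand":1},{"ax":0,"ay":0,"az":0,"dx":0,"dy":0,"dz":0,"hand":1},{"ax":0,"ay":0,"az":0,"dx":0,"dy":0,"dz":0,"hand":1},{"ax":0,"ay":0,"az":0,"dx":0,"dy":0,"dz":0,"hand":1},{"ax":0,"ay":0,"az":0,"dx":0,"dy":0,"dz":0,"hand":1}])

```text
clock: 4.05
eef_pos: [560.3, -56.8, 66.3]
tool_rot: [3.141, 0.001, 2.956]
force: [-1.3, 1.5, 10.0]
width: 34.8
gripper_force: 56.5
```

Run:
```python
from h import *
s=read_state();print(s['eef_pos'].round(2),s['tool_rot'].round(4),s['width'],s['force'])
c,sn=np.cos(-.066),np.sin(-.066)
x,y=531+38*c,217+38*sn; print(x,y); go(x,y,160,np.pi-.066); go(x,y,12,np.pi-.066)
```

```text
[560.34 -56.77  66.34] [3.1412e+00 9.0000e-04 2.9557e+00] 34.799222444928446 [-1.27712066  1.46401682  9.98317335]
568.9172660389701 214.49382041146916
d [ 4.16 26.82 -9.36] a [ 0.     0.001 -0.12 ] len mm 287 q [-0.08  0.7   0.21  1.89 -0.25  0.58  1.67]
d [ 4.18 26.82  5.44] a [ 0.     0.001 -0.12 ] len mm 277 q [-0.08  0.7   0.21  1.89 -0.25  0.58  1.67]
```

The width reads 34.8 where 60 was expected, so I'll look at the grasp.

Run:
```python
from h import *
im=snap('wrist'); s=read_state()
p=s['eef_pos']; print(proj(im,[p,p+[0,0,19],[560,-55,96]]))
a=im['pixels'][:,:,::-1]; b=snap('scene')['pixels'][160:260,220:360,::-1]
o=np.zeros((600,640,3),np.uint8); o[:288,:384]=cv2.resize(a,(384,288)); o[290:590,:420]=cv2.resize(b,(420,300),interpolation=2)
cv2.imwrite('pics/w3.png',o)
```

```text
[[256.68766904 235.6545377 ]
 [256.68668456 252.00770702]
 [260.34008817 261.61605147]]
```

View pics/w3.png

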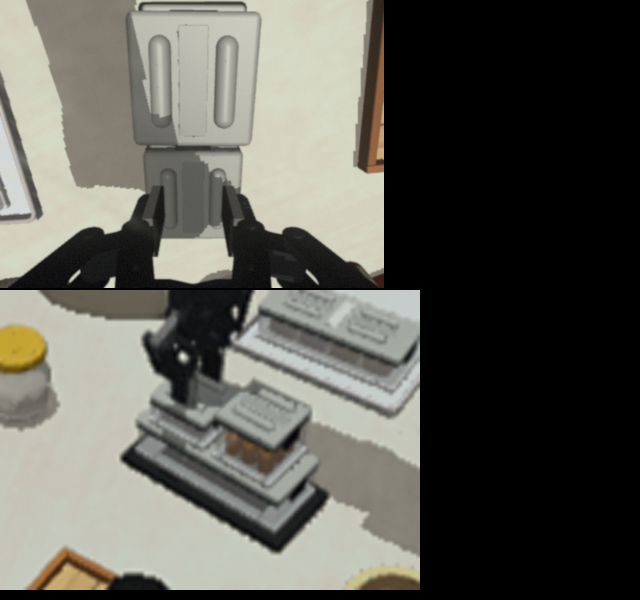

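The fingers closed above the lid onto the lugs, so the tips sit well behind the nominal TCP. I'll open, go 13 mm lower and close again.

Call:
send_rows(series=[{"ax":0,"ay":0,"az":0,"dx":0,"dy":0,"dz":0,"hand":0},{"ax":0,"ay":0,"az":0,"dx":0,"dy":0,"dz":0,"hand":0},{"ax":0,"ay":0,"az":0,"dx":0,"dy":-0.1,"dz":0,"hand":0},{"ax":0,"ay":0,"az":0,"dx":0,"dy":-0.1,"dz":0,"hand":0},{"ax":0,"ay":0,"az":0,"dx":0,"dy":-0.1,"dz":0,"hand":0},{"ax":0,"ay":0,"az":0,"dx":0,"dy":-0.1,"dz":0.7,"hand":0},{"ax":0,"ay":0,"az":0,"dx":0,"dy":-0.1,"dz":1.3,"hand":0},{"ax":0,"ay":0,"az":0,"dx":0,"dy":-0.1,"dz":1.3,"hand":0}])

```text
clock: 4.95
eef_pos: [558.9, -57.5, 50.8]
tool_rot: [-3.141, -0.002, 2.956]
force: [0.1, -0.4, -1.3]
width: 84.9
gripper_force: 0.0
```

Call:
send_rows(series=[{"ax":0,"ay":0,"az":0,"dx":0,"dy":0,"dz":0,"hand":0.2},{"ax":0,"ay":0,"az":0,"dx":0,"dy":0,"dz":0,"hand":0.3},{"ax":0,"ay":0,"az":0,"dx":0,"dy":0,"dz":0,"hand":1},{"ax":0,"ay":0,"az":0,"dx":0,"dy":0,"dz":0,"hand":1},{"ax":0,"ay":0,"az":0,"dx":0,"dy":0,"dz":0,"hand":1},{"ax":0,"ay":0,"az":0,"dx":0,"dy":0,"dz":0,"hand":1}])

```text
clock: 5.55
eef_pos: [560.1, -57.7, 52.6]
tool_rot: [3.141, 0.001, 2.956]
force: [-1.0, 0.1, 4.7]
width: 58.4
gripper_force: 64.8
```

Run:
```python
from h import *
im=snap('wrist','w4'); s=read_state();print(s['eef_pos'].round(2),s['tool_rot'].round(4),s['width'],s['force'])
```

```text
[560.08 -57.71  52.6 ] [3.1414e+00 7.0000e-04 2.9558e+00] 58.428885953235955 [-2.19050269  0.22173134  5.51819165]
```

View pics/w4.png

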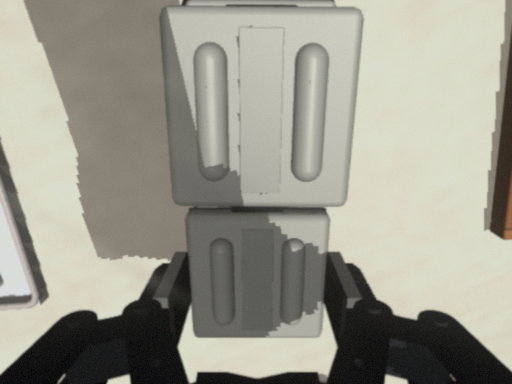

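The width is 58.4, so the low box is now gripped across its sides. I'm lifting it.

Call:
send_rows(series=[{"ax":0,"ay":0,"az":0,"dx":0,"dy":0,"dz":-1,"hand":1},{"ax":0,"ay":0,"az":0,"dx":0,"dy":0,"dz":-2,"hand":1},{"ax":0,"ay":0,"az":0,"dx":0,"dy":0,"dz":-4,"hand":1},{"ax":0,"ay":0,"az":0,"dx":0,"dy":0,"dz":-7,"hand":1},{"ax":0,"ay":0,"az":0,"dx":0,"dy":0,"dz":-9,"hand":1},{"ax":0,"ay":0,"az":0,"dx":0,"dy":0,"dz":-9,"hand":1}])

```text
clock: 6.2
eef_pos: [562.3, -58.1, 145.4]
tool_rot: [3.141, 0.007, 2.956]
force: [-0.1, -0.3, -1.1]
width: 58.4
gripper_force: 64.4
```

Run:
```python
from h import *
s=read_state();print(s['eef_pos'].round(2),s['width'],s['force'])
c,sn=np.cos(-.066),np.sin(-.066)
x,y=531+38*c,217+38*sn; print(x,y); go(x,y,110,np.pi-.066); go(x,y,6,np.pi-.066)
w=snap('wrist')['pixels'][:,:,::-1]; b=snap('scene')['pixels'][120:260,200:400,::-1]
o=np.zeros((600,640,3),np.uint8); o[:288,:384]=cv2.resize(w,(384,288)); o[290:598,:440]=cv2.resize(b,(440,308),interpolation=2)
cv2.imwrite('pics/w5.png',o)
```

```text
[562.28 -58.05 145.41] 58.35573125808863 [-0.11564887 -0.25610313 -1.08353162]
568.9172660389701 214.49382041146916
d [ 4.41 26.9   3.53] a [ 0.     0.007 -0.12 ] len mm 275 q [-0.11  0.59  0.25  1.83 -0.21  0.75  1.64]
d [ 4.48 26.9  13.93] a [ 0.     0.007 -0.12 ] len mm 306 q [-0.11  0.59  0.25  1.83 -0.21  0.75  1.64]
```

View pics/w5.png

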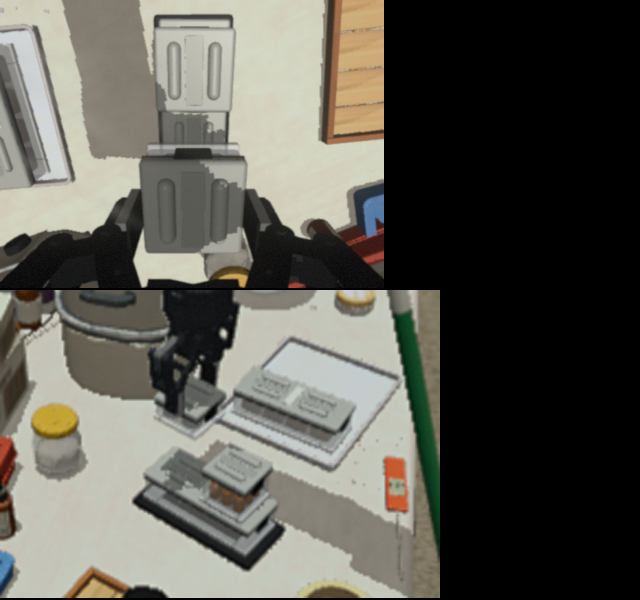

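Call:
send_rows(series=[{"ax":0,"ay":0,"az":-0.04,"dx":1,"dy":4,"dz":0,"hand":1},{"ax":0,"ay":0.007,"az":-0.12,"dx":2,"dy":9,"dz":0,"hand":1},{"ax":0,"ay":0.007,"az":-0.12,"dx":3,"dy":14,"dz":0,"hand":1},{"ax":0,"ay":0.007,"az":-0.12,"dx":4,"dy":19,"dz":0,"hand":1},{"ax":0,"ay":0.007,"az":-0.12,"dx":4.5,"dy":23,"dz":2,"hand":1},{"ax":0,"ay":0.007,"az":-0.12,"dx":4.5,"dy":26,"dz":4,"hand":1},{"ax":0,"ay":0.007,"az":-0.12,"dx":4.5,"dy":26.9,"dz":8,"hand":1},{"ax":0,"ay":0.007,"az":-0.12,"dx":4.5,"dy":26.9,"dz":11,"hand":1},{"ax":0,"ay":0.007,"az":-0.12,"dx":4.5,"dy":26.9,"dz":12,"hand":1},{"ax":0,"ay":0.007,"az":-0.12,"dx":4.5,"dy":26.9,"dz":12,"hand":1}])

```text
clock: 7.3
eef_pos: [563.4, 213.8, 19.8]
tool_rot: [-3.14, -0.011, 3.075]
force: [0.1, -0.1, -0.7]
width: 58.4
gripper_force: 64.6
```

Run:
```python
from h import *
s=read_state();print(s['eef_pos'].round(2),s['width'],s['force'])
go(569,214.5,-1,np.pi-.066)
im=snap('wrist','w6')
```

```text
[563.43 213.81  19.8 ] 58.3979741987342 [ 0.08742726 -0.09665651 -0.65788227]
d [-0.58  0.11  2.07] a [-0.002 -0.011 -0.   ] len mm 22 q [-0.52  0.82  0.19  1.78 -0.25  0.58  1.33]
```

View pics/w6.png

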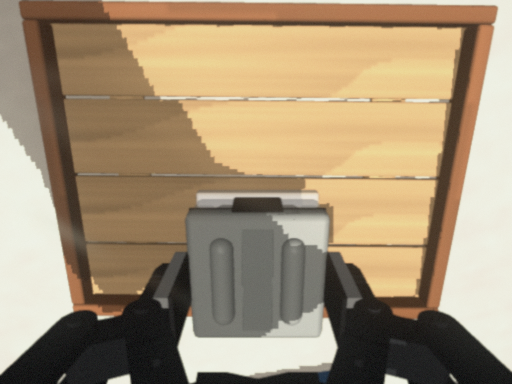

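The low box is held level over the tray. The far inner rim is at row 296 and the near rim at about row 15, so I'm checking its x clearance.

Run:
```python
from h import *
im=snap('wrist')
for u,v,z in [(92,296,6),(420,296,6),(22,4,18),(495,8,18),(74,306,18),(440,306,18)]: print((u,v),at(im,u,v,z).round(1))
go(565,214.5,0,np.pi-.066)
```

```text
(92, 296) [606.9 106.4   6. ]
(420, 296) [620.7 314.2   6. ]
(22, 4) [444.1 114.4  18. ]
(495, 8) [460.1 330.7  18. ]
(74, 306) [605.5 101.3  18. ]
(440, 306) [620.  320.7  18. ]
d [ 0.09 -0.    2.26] a [ 0.    -0.006 -0.001] len mm 23 q [-0.52  0.81  0.19  1.78 -0.25  0.58  1.33]
```

Call:
send_rows(series=[{"ax":0,"ay":-0.006,"az":0,"dx":-0.7,"dy":0,"dz":0.5,"hand":1},{"ax":0,"ay":-0.006,"az":0,"dx":-0.7,"dy":0,"dz":1,"hand":1},{"ax":0,"ay":-0.006,"az":0,"dx":-0.7,"dy":0,"dz":1.4,"hand":1},{"ax":0,"ay":-0.006,"az":0,"dx":-0.7,"dy":0,"dz":1.8,"hand":1},{"ax":0,"ay":-0.006,"az":0,"dx":-0.7,"dy":0,"dz":2.1,"hand":1},{"ax":0,"ay":-0.006,"az":0,"dx":-0.7,"dy":0,"dz":2.3,"hand":1},{"ax":0,"ay":-0.006,"az":0,"dx":-0.7,"dy":0,"dz":2.3,"hand":1},{"ax":0,"ay":-0.006,"az":0,"dx":-0.7,"dy":0,"dz":2.3,"hand":1}])

```text
clock: 8.2
eef_pos: [572.2, 214.7, -1.0]
tool_rot: [3.141, -0.001, 3.076]
force: [0.2, -0.0, -2.2]
width: 57.9
gripper_force: 64.6
```

Run:
```python
from h import *
s=read_state();print(s['eef_pos'].round(2),s['tool_rot'].round(4),s['width'],s['force'])
```

```text
[572.16 214.65  -1.05] [ 3.1411e+00 -9.0000e-04  3.0759e+00] 57.93639559654511 [ 0.20877079 -0.00743971 -2.23877382]
```

Call:
send_rows(series=[{"ax":0,"ay":0,"az":0,"dx":0,"dy":0,"dz":0.1,"hand":1},{"ax":0,"ay":0,"az":0,"dx":0,"dy":0,"dz":0.15,"hand":1},{"ax":0,"ay":0,"az":0,"dx":0,"dy":0,"dz":0.15,"hand":1}])

```text
clock: 8.5
eef_pos: [572.3, 214.7, -1.4]
tool_rot: [3.141, -0.001, 3.076]
force: [-2.2, -0.1, 8.0]
width: 58.3
gripper_force: 65.6
```

Call:
send_rows(series=[{"ax":0,"ay":0,"az":0,"dx":0,"dy":0,"dz":-0.1,"hand":0.5},{"ax":0,"ay":0,"az":0,"dx":0,"dy":0,"dz":-0.1,"hand":0},{"ax":0,"ay":0,"az":0,"dx":0,"dy":0,"dz":-0.1,"hand":0},{"ax":0,"ay":0,"az":0,"dx":0,"dy":0,"dz":-0.1,"hand":0},{"ax":0,"ay":0,"az":0,"dx":0,"dy":0,"dz":-0.1,"hand":0},{"ax":0,"ay":0,"az":0,"dx":0,"dy":0,"dz":-3,"hand":0},{"ax":0,"ay":0,"az":0,"dx":0,"dy":0,"dz":-8,"hand":0},{"ax":0,"ay":0,"az":0,"dx":0,"dy":0,"dz":-13,"hand":0},{"ax":0,"ay":0,"az":0,"dx":0,"dy":0,"dz":-18,"hand":0},{"ax":0,"ay":0,"az":0,"dx":0,"dy":0,"dz":-18,"hand":0}])

```text
clock: 9.5
eef_pos: [577.3, 215.8, 184.8]
tool_rot: [3.135, 0.012, 3.075]
force: [0.5, -0.1, -1.0]
width: 85.4
gripper_force: 0.0
```

Run:
```python
from h import *
s=read_state();print(s['eef_pos'].round(2),s['width'],s['force'])
go(490.5,-44,170,2.956)
```

```text
[577.31 215.77 184.84] 85.37657380057155 [ 0.54819117 -0.14323371 -1.02256005]
d [  6.96 -26.5    1.23] a [0.007 0.011 0.119] len mm 274 q [-0.57  0.6   0.26  1.65 -0.19  0.9   1.28]
```

Call:
send_rows(series=[{"ax":0,"ay":0,"az":0.12,"dx":1.2,"dy":-4.5,"dz":0,"hand":0},{"ax":0,"ay":0,"az":0.12,"dx":2.4,"dy":-9,"dz":0,"hand":0},{"ax":0,"ay":0,"az":0.12,"dx":3.6,"dy":-13.5,"dz":0,"hand":0},{"ax":0,"ay":0,"az":0.12,"dx":4.8,"dy":-18,"dz":0,"hand":0},{"ax":0,"ay":0,"az":0.12,"dx":6,"dy":-22.5,"dz":0,"hand":0},{"ax":0,"ay":0,"az":0.12,"dx":6.8,"dy":-26.4,"dz":0,"hand":0},{"ax":0,"ay":0,"az":0.12,"dx":6.8,"dy":-26.4,"dz":0,"hand":0},{"ax":0,"ay":0,"az":0.12,"dx":6.8,"dy":-26.4,"dz":0,"hand":0}])

```text
clock: 10.3
eef_pos: [486.8, -45.2, 177.3]
tool_rot: [3.141, -0.001, 2.953]
force: [0.0, 1.1, -0.0]
width: 85.7
gripper_force: 0.0
```

Run:
```python
from h import *
s=read_state();print(s['eef_pos'].round(2),s['width'],s['force'])
go(490.5,-44,65,2.956)
```

```text
[486.84 -45.24 177.26] 85.65913038911326 [ 0.03019011  1.11546357 -0.00211514]
d [-0.35  0.18 11.23] a [ 0.001 -0.001 -0.003] len mm 112 q [-0.18  0.45  0.3   1.99 -0.19  0.73  1.62]
```

Descending over the tall box and gripping in the same call.

Call:
send_rows(series=[{"ax":0,"ay":0,"az":0,"dx":-0.3,"dy":0.2,"dz":4,"hand":0},{"ax":0,"ay":0,"az":0,"dx":-0.3,"dy":0.2,"dz":7,"hand":0},{"ax":0,"ay":0,"az":0,"dx":-0.3,"dy":0.2,"dz":9,"hand":0},{"ax":0,"ay":0,"az":0,"dx":-0.3,"dy":0.2,"dz":10.5,"hand":0},{"ax":0,"ay":0,"az":0,"dx":-0.3,"dy":0.2,"dz":11.2,"hand":0},{"ax":0,"ay":0,"az":0,"dx":-0.3,"dy":0.2,"dz":11.2,"hand":0.2},{"ax":0,"ay":0,"az":0,"dx":-0.3,"dy":0.2,"dz":11.2,"hand":0.3},{"ax":0,"ay":0,"az":0,"dx":-0.3,"dy":0.2,"dz":11.2,"hand":1},{"ax":0,"ay":0,"az":0,"dx":-0.3,"dy":0.2,"dz":11.2,"hand":1},{"ax":0,"ay":0,"az":0,"dx":-0.3,"dy":0.2,"dz":11.2,"hand":1}])

```text
clock: 11.3
eef_pos: [491.1, -42.7, 66.3]
tool_rot: [3.141, 0.001, 2.956]
force: [-0.5, 0.4, 5.6]
width: 59.1
gripper_force: 65.2
```

Run:
```python
from h import *
s=read_state();print(s['eef_pos'].round(2),s['tool_rot'].round(4),s['width'],s['gripper_force'],s['force'])
```

```text
[491.06 -42.72  66.25] [3.1407e+00 7.0000e-04 2.9561e+00] 59.053713917385856 65.24130463600159 [-0.53566954  0.39996628  5.60210822]
```

Call:
send_rows(series=[{"ax":0,"ay":0,"az":0,"dx":0,"dy":0,"dz":-1,"hand":1},{"ax":0,"ay":0,"az":0,"dx":0,"dy":0,"dz":-2,"hand":1},{"ax":0,"ay":0,"az":0,"dx":0,"dy":0,"dz":-4,"hand":1},{"ax":0,"ay":0,"az":0,"dx":0,"dy":0,"dz":-6,"hand":1},{"ax":0,"ay":0,"az":0,"dx":0,"dy":0,"dz":-7,"hand":1},{"ax":0,"ay":0,"az":0,"dx":0,"dy":0,"dz":-7,"hand":1}])

```text
clock: 11.9
eef_pos: [491.5, -43.1, 137.0]
tool_rot: [3.141, 0.002, 2.956]
force: [-0.2, -0.1, -1.0]
width: 58.6
gripper_force: 64.8
```

Run:
```python
from h import *
s=read_state();print(s['eef_pos'].round(2),s['tool_rot'].round(4),s['width'],s['gripper_force'],s['force'])
go(500,217,105,np.pi-.066)
```

```text
[491.46 -43.15 136.95] [3.1408e+00 2.2000e-03 2.9558e+00] 58.57275110466355 64.77437138557434 [-0.22081971 -0.09433639 -1.02184325]
d [ 3.97 25.72  3.21] a [ 0.001  0.002 -0.12 ] len mm 262 q [-0.16  0.51  0.27  2.02 -0.23  0.63  1.65]
```

Call:
send_rows(series=[{"ax":0,"ay":0,"az":-0.05,"dx":0.7,"dy":4,"dz":0,"hand":1},{"ax":0,"ay":0,"az":-0.12,"dx":1.4,"dy":9,"dz":0,"hand":1},{"ax":0,"ay":0,"az":-0.12,"dx":2.2,"dy":14,"dz":0,"hand":1},{"ax":0,"ay":0,"az":-0.12,"dx":3,"dy":19,"dz":1,"hand":1},{"ax":0,"ay":0,"az":-0.12,"dx":3.6,"dy":23,"dz":2,"hand":1},{"ax":0,"ay":0,"az":-0.12,"dx":4,"dy":25.7,"dz":3,"hand":1},{"ax":0,"ay":0,"az":-0.12,"dx":4,"dy":25.7,"dz":3.5,"hand":1},{"ax":0,"ay":0,"az":-0.12,"dx":4,"dy":25.7,"dz":3.5,"hand":1}])

```text
clock: 12.7
eef_pos: [497.0, 216.8, 98.9]
tool_rot: [-3.14, -0.004, 3.077]
force: [-0.1, -0.7, -0.2]
width: 58.3
gripper_force: 64.8
```

Run:
```python
from h import *
s=read_state();print(s['eef_pos'].round(2),s['tool_rot'].round(4),s['width'],s['force'])
go(500,217,12,np.pi-.066)
im=snap('wrist','w7')
```

```text
[497.03 216.76  98.89] [-3.14   -0.0039  3.0774] 58.338766268313634 [-0.10596621 -0.67540485 -0.19993202]
d [-0.33  0.06  8.69] a [-0.002 -0.004  0.002] len mm 87 q [-0.63  0.63  0.25  1.92 -0.25  0.63  1.29]
```

View pics/w7.png

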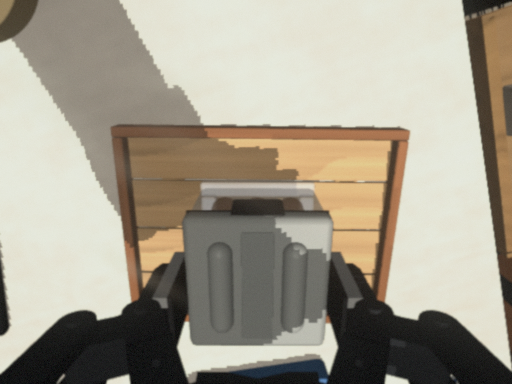

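The tall box is held over the tray's near half, with the near rim at row 130, well clear. I'm lowering it.

Call:
send_rows(series=[{"ax":0,"ay":0,"az":0,"dx":-0.3,"dy":0,"dz":3,"hand":1},{"ax":0,"ay":0,"az":0,"dx":-0.3,"dy":0,"dz":5,"hand":1},{"ax":0,"ay":0,"az":0,"dx":-0.3,"dy":0,"dz":7,"hand":1},{"ax":0,"ay":0,"az":0,"dx":-0.3,"dy":0,"dz":8,"hand":1},{"ax":0,"ay":0,"az":0,"dx":-0.3,"dy":0,"dz":8.5,"hand":1},{"ax":0,"ay":0,"az":0,"dx":-0.3,"dy":0,"dz":8.7,"hand":1},{"ax":0,"ay":0,"az":0,"dx":-0.3,"dy":0,"dz":8.7,"hand":1},{"ax":0,"ay":0,"az":0,"dx":-0.3,"dy":0,"dz":8.7,"hand":1}])

```text
clock: 13.55
eef_pos: [502.0, 217.0, 14.3]
tool_rot: [3.141, 0.0, 3.076]
force: [0.5, -0.3, -1.6]
width: 58.5
gripper_force: 64.9
```

Call:
send_rows(series=[{"ax":0,"ay":0,"az":0,"dx":0,"dy":0,"dz":0.1,"hand":1},{"ax":0,"ay":0,"az":0,"dx":0,"dy":0,"dz":0.2,"hand":1},{"ax":0,"ay":0,"az":0,"dx":0,"dy":0,"dz":0.25,"hand":1},{"ax":0,"ay":0,"az":0,"dx":0,"dy":0,"dz":0.25,"hand":1}])

```text
clock: 13.95
eef_pos: [501.8, 217.1, 12.3]
tool_rot: [3.14, -0.0, 3.076]
force: [-1.7, 0.7, 8.6]
width: 59.0
gripper_force: 66.1
```

Call:
send_rows(series=[{"ax":0,"ay":0,"az":0,"dx":0,"dy":0,"dz":-0.1,"hand":0.5},{"ax":0,"ay":0,"az":0,"dx":0,"dy":0,"dz":-0.1,"hand":0},{"ax":0,"ay":0,"az":0,"dx":0,"dy":0,"dz":-0.1,"hand":0},{"ax":0,"ay":0,"az":0,"dx":0,"dy":0,"dz":-0.1,"hand":0},{"ax":0,"ay":0,"az":0,"dx":0,"dy":0,"dz":-0.1,"hand":0},{"ax":0,"ay":0,"az":0,"dx":0,"dy":0,"dz":-3,"hand":0},{"ax":0,"ay":0,"az":0,"dx":0,"dy":0,"dz":-8,"hand":0},{"ax":0,"ay":0,"az":0,"dx":0,"dy":0,"dz":-13,"hand":0},{"ax":0,"ay":0,"az":0,"dx":0,"dy":0,"dz":-18,"hand":0},{"ax":0,"ay":0,"az":0,"dx":0,"dy":0,"dz":-18,"hand":0}])

```text
clock: 14.95
eef_pos: [506.1, 218.2, 197.6]
tool_rot: [3.135, 0.01, 3.075]
force: [0.2, -0.6, 0.0]
width: 85.7
gripper_force: 0.0
```

Run:
```python
from h import *
s=read_state();print(s['eef_pos'].round(2),s['width'],s['force'])
go(525.5,-50.5,190,2.956)
```

```text
[506.13 218.17 197.64] 85.6548708844103 [ 0.24941816 -0.56342825  0.00189177]
d [ -3.7  -26.68   0.62] a [0.007 0.01  0.119] len mm 269 q [-0.67  0.5   0.31  1.82 -0.2   0.84  1.25]
```

Call:
send_rows(series=[{"ax":0,"ay":0,"az":0.12,"dx":-0.7,"dy":-4.5,"dz":0,"hand":0},{"ax":0,"ay":0,"az":0.12,"dx":-1.4,"dy":-9,"dz":0,"hand":0},{"ax":0,"ay":0,"az":0.12,"dx":-2.1,"dy":-13.5,"dz":0,"hand":0},{"ax":0,"ay":0,"az":0.12,"dx":-2.8,"dy":-18,"dz":0,"hand":0},{"ax":0,"ay":0,"az":0.12,"dx":-3.5,"dy":-22.5,"dz":0,"hand":0},{"ax":0,"ay":0,"az":0.12,"dx":-4,"dy":-26.6,"dz":0,"hand":0},{"ax":0,"ay":0,"az":0.12,"dx":-4,"dy":-26.6,"dz":0,"hand":0},{"ax":0,"ay":0,"az":0.12,"dx":-4,"dy":-26.6,"dz":0,"hand":0},{"ax":0,"ay":0,"az":0.12,"dx":-4,"dy":-26.6,"dz":0,"hand":0}])

```text
clock: 15.85
eef_pos: [523.7, -49.9, 190.4]
tool_rot: [3.14, -0.002, 2.957]
force: [0.1, 1.0, -0.0]
width: 85.1
gripper_force: 0.0
```

Run:
```python
from h import *
im=snap('wrist'); a=im['pixels'][:,:,::-1]
cv2.imwrite('pics/w8.png',cv2.resize(a,None,fx=1.5,fy=1.5,interpolation=2)); s=read_state()
print(s['eef_pos'],s['tool_rot'],s['qpos'].round(3),-np.array(im['R']).T@im['t'])
```

```text
[523.77360537 -49.57878728 190.43297059] [ 3.14049933e+00 -2.10040446e-03  2.95814905e+00] [-0.193  0.486  0.343  1.879 -0.219  0.816  1.653] [445.02359897 -35.41800267 362.93195334]
```

View pics/w8.png

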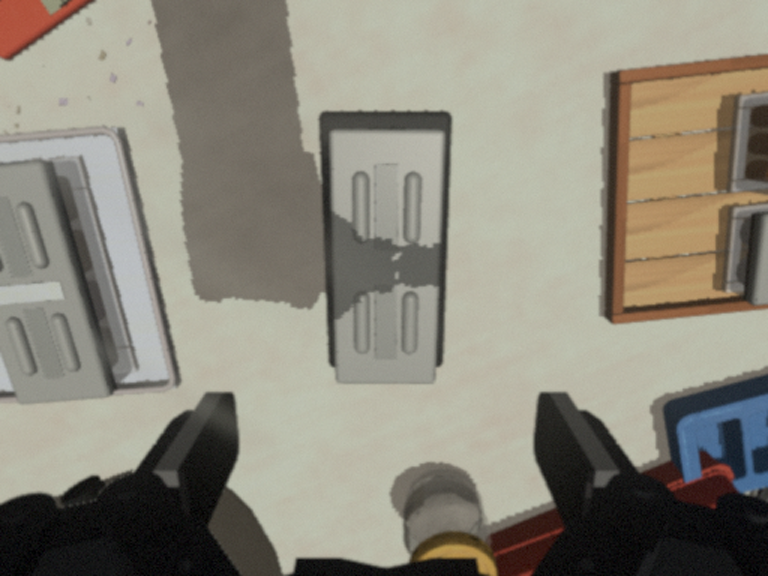

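The wrist view shows the empty box alone on the stand, its lid spanning (332,130) to (437,381). Both small boxes stand in the wooden tray at right, and the steel rim runs from (122,129) to (177,383).

Run:
```python
from h import *
im=snap('wrist')
A=lambda l,z: np.array([at(im,(u-.25)/1.5,(v-.25)/1.5,z)[:2] for u,v in l])
for n,l,z in [('empty',[(332,130),(444,130),(437,381),(337,382)],60),('lugs',[(361,207),(412,207),(410,321),(361,321)],64),('steel',[(122,129),(177,385)],14),('fullcorner',[(55,161),(112,395)],48)]:
    Q=A(l,z); print(n,Q.mean(0).round(1),[int(np.linalg.norm(Q[i]-Q[i-1])) for i in range(len(Q))],Q.round().astype(int).tolist())
    d=Q[-1]-Q[0] if len(Q)==2 else Q[2]+Q[3]-Q[0]-Q[1]; print(np.arctan2(d[1],d[0]))
go(525.5,-50.5,20,2.958)
```

```text
empty [526.  -48.6] [156, 62, 156, 65] [[443, -65], [455, -3], [609, -31], [597, -95]]
-0.18585001962370548
lugs [525.1 -49.3] [70, 29, 70, 30] [[488, -57], [493, -28], [562, -41], [557, -71]]
-0.1913055249979529
steel [ 509.4 -212.8] [184, 184] [[418, -202], [601, -223]]
-0.11643250609827697
fullcorner [ 507.7 -241.2] [155, 155] [[430, -231], [585, -251]]
-0.13133662727669823
d [-0.21 -0.08 17.05] a [ 0.001 -0.002  0.   ] len mm 171 q [-0.19  0.49  0.34  1.88 -0.22  0.82  1.65]
```

```bash
cat > arm.py <<'E'
import numpy as np, itertools
from scipy.optimize import least_squares
from scipy.spatial.transform import Rotation as Ro
D=[([-1.3958,.6291,.0385,1.5181,-.027,.9963,-.02],(154.87,630.76,200.30)),([-0.171,.375,.298,1.756,-.127,1.03,1.568],(524.3,-48.5,280.8)),([-.193,.486,.343,1.879,-.219,.816,1.653],(523.8,-49.6,190.4)),([-.08,.70,.21,1.89,-.25,.58,1.67],(560.3,-56.8,66.3)),([-.63,.63,.25,1.92,-.25,.63,1.29],(497,216.8,98.9)),([-.52,.82,.19,1.78,-.25,.58,1.33],(563.4,213.8,19.8)),([-.86,.23,.12,1.95,-.03,.96,.67],(339.5,284.7,281.3))]
def fk(q,p,s):
    h,L1,L2,T,a,b,o=p
    y=lambda t:Ro.from_euler('y',t); z=lambda t:Ro.from_euler('z',t)
    R=z(-q[0]+o)*y(q[1])*z(s[0]*q[2]); P=np.array([0,0,h]); E=P+R.apply([a,0,L1])
    R=R*y(q[3])*z(s[1]*q[4]); W=E+R.apply([b,0,L2]); R=R*y(q[5]); return E,W,W+R.apply([0,0,T])
def fit():
    best=None
    for s in itertools.product([1,-1],repeat=2):
        f=lambda p:np.concatenate([fk(q,p,s)[2]-x for q,x in D]+[0.02*np.array([p[4],p[5]])])
        r=least_squares(f,[333,420,400,250,0,0,0])
        if best is None or r.cost<best[0]: best=(r.cost,r.x,s)
    return best
if __name__=='__main__':
    c,p,s=fit(); print(c,p.round(1),s)
    for q,x in D: print(np.array(fk(q,p,s)).round().tolist(),x)
E
python3 arm.py
```

```text
72.37699928204168 [225.2 558.4 377.8 269.    4.5  -2.2  -0. ] (-1, -1)
[[74.0, 324.0, 674.0], [158.0, 631.0, 470.0], [158.0, 630.0, 201.0]] (154.87, 630.76, 200.3)
[[207.0, 24.0, 743.0], [524.0, -47.0, 550.0], [524.0, -47.0, 281.0]] (524.3, -48.5, 280.8)
[[262.0, 37.0, 717.0], [525.0, -48.0, 459.0], [524.0, -48.0, 190.0]] (523.8, -49.6, 190.4)
[[363.0, 11.0, 649.0], [559.0, -59.0, 334.0], [558.0, -58.0, 65.0]] (560.3, -56.8, 66.3)
[[278.0, 182.0, 674.0], [497.0, 220.0, 368.0], [495.0, 219.0, 99.0]] (497, 216.8, 98.9)
[[367.0, 186.0, 603.0], [570.0, 211.0, 285.0], [566.0, 209.0, 16.0]] (563.4, 213.8, 19.8)
[[91.0, 95.0, 768.0], [334.0, 290.0, 554.0], [335.0, 290.0, 285.0]] (339.5, 284.7, 281.3)
```

Call:
send_rows(series=[{"ax":0,"ay":0,"az":0,"dx":-0.2,"dy":-0.1,"dz":4,"hand":0},{"ax":0,"ay":0,"az":0,"dx":-0.2,"dy":-0.1,"dz":8,"hand":0},{"ax":0,"ay":0,"az":0,"dx":-0.2,"dy":-0.1,"dz":12,"hand":0},{"ax":0,"ay":0,"az":0,"dx":-0.2,"dy":-0.1,"dz":15,"hand":0},{"ax":0,"ay":0,"az":0,"dx":-0.2,"dy":-0.1,"dz":16.5,"hand":0},{"ax":0,"ay":0,"az":0,"dx":-0.2,"dy":-0.1,"dz":17.2,"hand":0},{"ax":0,"ay":0,"az":0,"dx":-0.2,"dy":-0.1,"dz":17.2,"hand":0}])

```text
clock: 16.65
eef_pos: [525.2, -51.6, 18.2]
tool_rot: [3.141, -0.003, 2.957]
force: [0.0, -0.0, 0.5]
width: 85.6
gripper_force: 0.0
```

The fitted arm model puts the forearm about 60 mm from the pole tip over the full box, so I'll tilt the tool there for clearance. Now I'm gripping the empty box and lifting it.

Call:
send_rows(series=[{"ax":0,"ay":0,"az":0,"dx":0,"dy":0,"dz":0,"hand":0.15},{"ax":0,"ay":0,"az":0,"dx":0,"dy":0,"dz":0,"hand":0.25},{"ax":0,"ay":0,"az":0,"dx":0,"dy":0,"dz":0,"hand":1},{"ax":0,"ay":0,"az":0,"dx":0,"dy":0,"dz":0,"hand":1},{"ax":0,"ay":0,"az":0,"dx":0,"dy":0,"dz":0,"hand":1},{"ax":0,"ay":0,"az":0,"dx":0,"dy":0,"dz":0,"hand":1}])

```text
clock: 17.25
eef_pos: [526.6, -52.3, 20.8]
tool_rot: [3.14, 0.001, 2.956]
force: [-1.8, 0.8, 6.9]
width: 63.3
gripper_force: 63.6
```

Run:
```python
from h import *
im=snap('wrist'); np.save('e.npy',im['pixels']); cv2.imwrite('pics/e.png',im['pixels'][:,:,::-1])
s=read_state();print(s['eef_pos'].round(2),s['tool_rot'].round(4),s['width'],s['force'])
```

```text
[526.59 -52.3   20.76] [3.1404e+00 1.4000e-03 2.9561e+00] 63.357594277426486 [-1.60087472  0.67449527  6.85592553]
```

Call:
send_rows(series=[{"ax":0,"ay":0,"az":0,"dx":0,"dy":0,"dz":-0.7,"hand":1},{"ax":0,"ay":0,"az":0,"dx":0,"dy":0,"dz":-1.5,"hand":1},{"ax":0,"ay":0,"az":0,"dx":0,"dy":0,"dz":-3,"hand":1},{"ax":0,"ay":0,"az":0,"dx":0,"dy":0,"dz":-6,"hand":1},{"ax":0,"ay":0,"az":0,"dx":0,"dy":0,"dz":-9,"hand":1},{"ax":0,"ay":0,"az":0,"dx":0,"dy":0,"dz":-11,"hand":1},{"ax":0,"ay":0,"az":0,"dx":0,"dy":0,"dz":-11,"hand":1},{"ax":0,"ay":0,"az":0,"dx":0,"dy":0,"dz":-11,"hand":1}])

```text
clock: 18.1
eef_pos: [525.7, -52.4, 129.2]
tool_rot: [3.141, -0.0, 2.956]
force: [0.2, 0.1, -1.2]
width: 62.9
gripper_force: 66.1
```

Run:
```python
from h import *
s=read_state();print(s['eef_pos'].round(2),s['tool_rot'].round(4),s['width'],s['force'],s['torque'])
go(490.5,-383,125,np.pi-.11)
```

```text
[525.69 -52.45 129.2 ] [ 3.1410e+00 -3.0000e-04  2.9561e+00] 62.89344253454332 [ 0.15860155  0.10994296 -1.19544605] [ 0.01641191  0.03304439 -0.03786142]
d [ -2.64 -33.14   0.4 ] a [ 0.001 -0.    -0.076] len mm 332 q [-0.16  0.57  0.31  1.94 -0.27  0.67  1.7 ]
```

Call:
send_rows(series=[{"ax":0,"ay":0,"az":-0.02,"dx":-0.3,"dy":-3,"dz":0,"hand":1},{"ax":0,"ay":0,"az":-0.04,"dx":-0.6,"dy":-7.5,"dz":0,"hand":1},{"ax":0,"ay":0,"az":-0.07,"dx":-1,"dy":-12,"dz":0,"hand":1},{"ax":0,"ay":0,"az":-0.076,"dx":-1.4,"dy":-16.5,"dz":0,"hand":1},{"ax":0,"ay":0,"az":-0.076,"dx":-1.8,"dy":-21,"dz":0,"hand":1},{"ax":0,"ay":0,"az":-0.076,"dx":-2.2,"dy":-25.5,"dz":0,"hand":1},{"ax":0,"ay":0,"az":-0.076,"dx":-2.5,"dy":-30,"dz":0,"hand":1},{"ax":0,"ay":0,"az":-0.076,"dx":-2.7,"dy":-33.1,"dz":0,"hand":1},{"ax":0,"ay":0,"az":-0.076,"dx":-2.7,"dy":-33.1,"dz":0,"hand":1},{"ax":0,"ay":0,"az":-0.076,"dx":-2.7,"dy":-33.1,"dz":0,"hand":1}])

```text
clock: 19.1
eef_pos: [489.7, -382.8, 126.9]
tool_rot: [3.139, -0.004, 3.03]
force: [-0.1, 0.6, -2.1]
width: 62.8
gripper_force: 66.2
```

Run:
```python
from h import *
from arm import fit,fk
s=read_state();print(s['eef_pos'].round(2),s['tool_rot'].round(4),s['width'],s['force'])
go(490.5,-383,9,np.pi-.11)
c,p,sg=fit(); print(np.array(fk(s['qpos'],p,sg)).round())
im=snap('wrist'); a=im['pixels'][:,:,::-1]; b=snap('scene')['pixels'][60:220,260:420,::-1]
o=np.zeros((384,900,3),np.uint8); o[:,:512]=a; o[:384,512:896]=cv2.resize(b,(384,384),interpolation=2)
cv2.imwrite('pics/w9.png',cv2.resize(o,(800,341)))
```

```text
[ 489.66 -382.82  126.88] [ 3.1393 -0.0038  3.0297] 62.82602641290913 [-0.12659094  0.59346585 -2.12606147]
d [-0.13 -0.04 11.79] a [ 0.002 -0.004 -0.002] len mm 118 q [ 0.47  0.69  0.25  1.67 -0.22  0.81  2.27]
[[ 311. -177.  654.]
 [ 489. -386.  395.]
 [ 488. -385.  126.]]
```

View pics/w9.png

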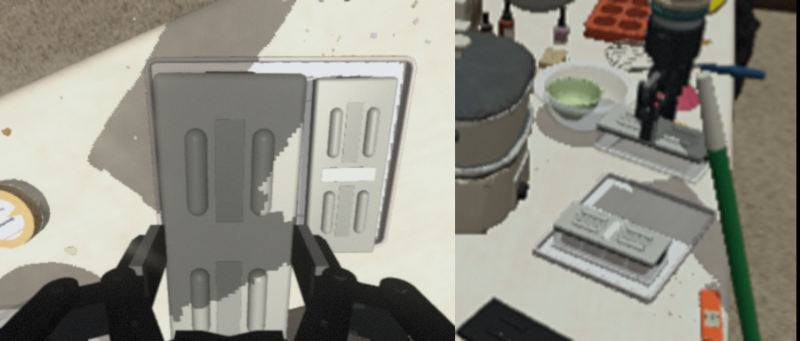

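The empty box is held level above the free half. The near tray edge runs from (152,62) to (413,62), and the full box with its card is at right around (348,165). Checking the poses once more.

Run:
```python
from h import *
im=snap('wrist'); k=900/800
A=lambda l,z: np.array([at(im,u*k,v*k,z)[:2] for u,v in l])
for n,l,z in [('steelnear',[(152,62),(413,62)],14),('fulllugs',[(333,132),(372,132),(364,211),(329,211)],52),('fulltop',[(315,80),(393,82),(373,250)],48),('card',[(348,175)],48)]:
    Q=A(l,z); print(n,Q.mean(0).round(1),[int(np.linalg.norm(Q[i]-Q[i-1])) for i in range(len(Q))],Q.round().astype(int).tolist())
```

```text
steelnear [ 407.6 -323.2] [229, 229] [[395, -437], [420, -209]]
fulllugs [ 503.4 -278.1] [70, 31, 70, 31] [[466, -292], [470, -260], [540, -265], [537, -296]]
fulltop [ 480.3 -267. ] [168, 61, 152] [[424, -305], [432, -243], [584, -253]]
card [ 506.5 -277.7] [0] [[506, -278]]
```

Call:
send_rows(series=[{"ax":0,"ay":0,"az":0,"dx":-0.4,"dy":0,"dz":3,"hand":1},{"ax":0,"ay":0,"az":0,"dx":-0.4,"dy":0,"dz":6,"hand":1},{"ax":0,"ay":0,"az":0,"dx":-0.4,"dy":0,"dz":8.5,"hand":1},{"ax":0,"ay":0,"az":0,"dx":-0.4,"dy":0,"dz":10,"hand":1},{"ax":0,"ay":0,"az":0,"dx":-0.4,"dy":0,"dz":11,"hand":1},{"ax":0,"ay":0,"az":0,"dx":-0.4,"dy":0,"dz":11.4,"hand":1},{"ax":0,"ay":0,"az":0,"dx":-0.4,"dy":0,"dz":11.6,"hand":1},{"ax":0,"ay":0,"az":0,"dx":-0.4,"dy":0,"dz":11.6,"hand":1},{"ax":0,"ay":0,"az":0,"dx":-0.4,"dy":0,"dz":11.6,"hand":1}])

```text
clock: 20.15
eef_pos: [495.5, -383.8, 13.6]
tool_rot: [-3.141, 0.0, 3.032]
force: [0.3, 0.4, -1.4]
width: 62.6
gripper_force: 66.2
```

Call:
send_rows(series=[{"ax":0,"ay":0,"az":0,"dx":0,"dy":0,"dz":0.15,"hand":1},{"ax":0,"ay":0,"az":0,"dx":0,"dy":0,"dz":0.3,"hand":1},{"ax":0,"ay":0,"az":0,"dx":0,"dy":0,"dz":0.4,"hand":1},{"ax":0,"ay":0,"az":0,"dx":0,"dy":0,"dz":0.5,"hand":1},{"ax":0,"ay":0,"az":0,"dx":0,"dy":0,"dz":0.5,"hand":1}])

```text
clock: 20.65
eef_pos: [495.1, -383.4, 8.9]
tool_rot: [3.141, -0.001, 3.032]
force: [-2.1, 0.7, 8.2]
width: 62.9
gripper_force: 67.6
```

Call:
send_rows(series=[{"ax":0,"ay":0,"az":0,"dx":0,"dy":0,"dz":-0.1,"hand":0.2},{"ax":0,"ay":0,"az":0,"dx":0,"dy":0,"dz":-0.1,"hand":0},{"ax":0,"ay":0,"az":0,"dx":0,"dy":0,"dz":-0.1,"hand":0},{"ax":0,"ay":0,"az":0,"dx":0,"dy":0,"dz":-0.1,"hand":0},{"ax":0,"ay":0,"az":0,"dx":0,"dy":0,"dz":-0.1,"hand":0},{"ax":0,"ay":0,"az":0,"dx":0,"dy":0,"dz":-2,"hand":0},{"ax":0,"ay":0,"az":0,"dx":0,"dy":0,"dz":-7,"hand":0},{"ax":0,"ay":0,"az":0,"dx":0,"dy":0,"dz":-12,"hand":0},{"ax":0,"ay":0,"az":0,"dx":0,"dy":0,"dz":-14,"hand":0},{"ax":0,"ay":0,"az":0,"dx":0,"dy":0,"dz":-14,"hand":0}])

```text
clock: 21.65
eef_pos: [497.2, -385.3, 151.8]
tool_rot: [-3.138, 0.006, 3.032]
force: [-0.3, -0.1, 0.6]
width: 85.5
gripper_force: 0.0
```

Run:
```python
from h import *
s=read_state();print(s['eef_pos'].round(2),s['width'],s['force'])
go(503.5,-279,150,np.pi-.085); go(503.5,-279,150,np.pi-.085,.25)
print((Ro.from_euler('z',np.pi-.085)*Ro.from_euler('x',np.pi)*Ro.from_euler('y',.25)).apply([0,0,1]))
```

```text
[ 497.2  -385.29  151.76] 85.4683661636036 [-0.27469169 -0.11823497  0.59942276]
d [ 0.54 10.63  0.14] a [-0.004  0.006 -0.025] len mm 106 q [ 0.46  0.66  0.26  1.64 -0.21  0.86  2.26]
d [ 0.54 10.63  0.14] a [-0.     0.256 -0.025] len mm 106 q [ 0.46  0.66  0.26  1.64 -0.21  0.86  2.26]
[-0.24651075  0.02100402 -0.96891242]
```

Call:
send_rows(series=[{"ax":0,"ay":0.1,"az":-0.01,"dx":0.5,"dy":4,"dz":0,"hand":0},{"ax":0,"ay":0.2,"az":-0.025,"dx":1,"dy":8,"dz":0,"hand":0},{"ax":0,"ay":0.256,"az":-0.025,"dx":1.2,"dy":10.6,"dz":0,"hand":0},{"ax":0,"ay":0.256,"az":-0.025,"dx":1.2,"dy":10.6,"dz":0,"hand":0},{"ax":0,"ay":0.256,"az":-0.025,"dx":1.2,"dy":10.6,"dz":0,"hand":0},{"ax":0,"ay":0.256,"az":-0.025,"dx":1.2,"dy":10.6,"dz":0,"hand":0}])

```text
clock: 22.25
eef_pos: [493.4, -278.2, 147.3]
tool_rot: [3.139, -0.258, 3.055]
force: [1.1, -1.0, 0.6]
width: 84.9
gripper_force: 0.0
```

Run:
```python
from h import *
from arm import fit,fk
s=read_state();print(s['eef_pos'].round(2),s['tool_rot'].round(3),s['force'])
c,p,sg=fit(); E,W,T=fk(s['qpos'],p,sg); print(E.round(),W.round(),T.round())
im=snap('wrist'); cv2.imwrite('pics/w10.png',im['pixels'][:,:,::-1])
go(496.5,-279,150,np.pi-.085,.25); go(496.5,-279,9,np.pi-.085,.25)
```

```text
[ 493.43 -278.17  147.3 ] [ 3.139 -0.258  3.055] [ 1.08243316 -0.9609755   0.6038865 ]
[ 361. -103.  638.] [ 588. -291.  401.] [ 520. -281.  141.]
d [-0.24 -0.03 -0.31] a [ 0.003 -0.008 -0.002] len mm 4 q [ 0.23  0.73  0.32  1.57 -0.13  1.11  2.05]
d [-3.83 -0.07 13.32] a [ 0.003 -0.008 -0.002] len mm 139 q [ 0.23  0.73  0.32  1.57 -0.13  1.11  2.05]
```

View pics/w10.png

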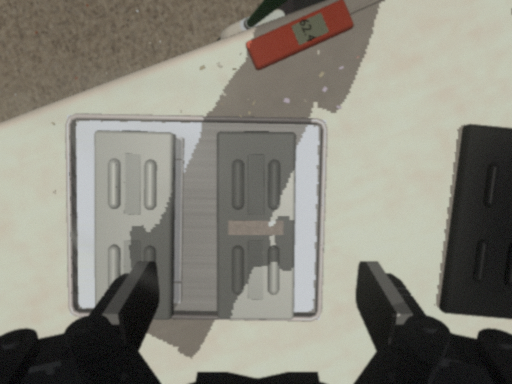

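The empty box lies flat at left in the tray. The full box's lid spans (218,132)–(295,317), its lugs are centred near (256,228), and it is clear of the fingers. I've used all 14 picture views, so from here I work by numbers.

Run:
```python
from h import *
im=snap('wrist')
A=lambda l,z: np.array([at(im,u,v,z)[:2] for u,v in l])
for n,l,z in [('lugs',[(238,184),(273,184),(274,271),(238,271)],52),('top',[(218,132),(295,132),(294,317),(217,317)],48),('card',[(256,228)],48)]:
    Q=A(l,z); d=Q[2:].sum(0)-Q[:2].sum(0); print(n,Q.mean(0).round(1),Q.round(1).tolist(), np.arctan2(d[1],d[0]) if len(Q)>1 else '')
go(496.5,-278,9,np.pi-.085,.25)
```

```text
lugs [ 504.3 -280. ] [[466.9, -291.4], [469.4, -262.8], [541.7, -268.1], [539.0, -297.9]] -0.08189082353478822
top [ 503.4 -279.8] [[423.0, -304.1], [428.5, -240.9], [584.1, -254.3], [578.3, -319.7]] -0.09291066259637859
card [ 505.  -279.9] [[505.0, -279.9]] 
d [-3.81  0.03 13.35] a [ 0.003 -0.007 -0.002] len mm 139 q [ 0.23  0.73  0.32  1.57 -0.13  1.11  2.05]
```

Call:
send_rows(series=[{"ax":0,"ay":-0.007,"az":0,"dx":-0.9,"dy":-0.15,"dz":3,"hand":0},{"ax":0,"ay":-0.007,"az":0,"dx":-1.8,"dy":-0.15,"dz":6,"hand":0},{"ax":0,"ay":-0.007,"az":0,"dx":-2.6,"dy":-0.15,"dz":9,"hand":0},{"ax":0,"ay":-0.007,"az":0,"dx":-3.2,"dy":-0.15,"dz":11.2,"hand":0},{"ax":0,"ay":-0.007,"az":0,"dx":-3.6,"dy":-0.15,"dz":12.6,"hand":0},{"ax":0,"ay":-0.007,"az":0,"dx":-3.8,"dy":-0.15,"dz":13.3,"hand":0},{"ax":0,"ay":-0.007,"az":0,"dx":-3.8,"dy":-0.15,"dz":13.3,"hand":0},{"ax":0,"ay":-0.007,"az":0,"dx":-3.8,"dy":-0.15,"dz":13.3,"hand":0}])

```text
clock: 23.15
eef_pos: [498.2, -278.6, 10.4]
tool_rot: [3.139, -0.249, 3.057]
force: [-0.1, 0.9, 0.1]
width: 85.0
gripper_force: 0.0
```

Run:
```python
from h import *
s=read_state();print(s['eef_pos'].round(2),s['tool_rot'].round(3),s['force'],s['torque'],s['tau'].round(1))
go(496.5,-280,9,np.pi-.085,.25)
```

```text
[ 498.18 -278.62   10.38] [ 3.139 -0.249  3.057] [-0.08446289  0.93110049  0.06055332] [-0.01496844 -0.25223448  0.00911155] [  0.1 -59.8   5.9 -11.7   0.4   1.    0. ]
d [ 0.12 -0.15  0.17] a [0.003 0.001 0.   ] len mm 3 q [ 0.25  0.91  0.28  1.64 -0.17  0.86  2.06]
```

No contact so far. Closing on the full box.

Call:
send_rows(series=[{"ax":0,"ay":0,"az":0,"dx":0,"dy":-0.1,"dz":0,"hand":0.15},{"ax":0,"ay":0,"az":0,"dx":0,"dy":-0.1,"dz":0,"hand":0.25},{"ax":0,"ay":0,"az":0,"dx":0,"dy":-0.1,"dz":0,"hand":1},{"ax":0,"ay":0,"az":0,"dx":0,"dy":-0.1,"dz":0,"hand":1},{"ax":0,"ay":0,"az":0,"dx":0,"dy":-0.1,"dz":0,"hand":1},{"ax":0,"ay":0,"az":0,"dx":0,"dy":-0.1,"dz":0,"hand":1}])

```text
clock: 23.75
eef_pos: [498.5, -279.8, 11.5]
tool_rot: [3.139, -0.248, 3.057]
force: [-0.7, -0.2, 7.9]
width: 62.3
gripper_force: 63.2
```

Run:
```python
from h import *
s=read_state();print(s['eef_pos'].round(2),s['tool_rot'].round(4),s['width'],s['force'],s['torque'])
```

```text
[ 498.55 -279.77   11.54] [ 3.1391 -0.2476  3.0571] 62.34944045334858 [-0.72964673 -0.16123873  7.94167376] [ 0.05195789  0.19897412 -0.01929972]
```

Call:
send_rows(series=[{"ax":0,"ay":0,"az":0,"dx":0.25,"dy":0,"dz":-1,"hand":1},{"ax":0,"ay":0,"az":0,"dx":0.5,"dy":0,"dz":-2,"hand":1},{"ax":0,"ay":0,"az":0,"dx":1,"dy":0,"dz":-4,"hand":1},{"ax":0,"ay":0,"az":0,"dx":1.75,"dy":0,"dz":-7,"hand":1},{"ax":0,"ay":0,"az":0,"dx":2.25,"dy":0,"dz":-9,"hand":1},{"ax":0,"ay":0,"az":0,"dx":2.5,"dy":0,"dz":-10,"hand":1},{"ax":0,"ay":0,"az":0,"dx":2.5,"dy":0,"dz":-10,"hand":1}])

```text
clock: 24.45
eef_pos: [498.9, -279.8, 114.1]
tool_rot: [3.139, -0.247, 3.057]
force: [0.8, -0.9, -3.2]
width: 61.9
gripper_force: 66.4
```

Run:
```python
from h import *
s=read_state();print(s['eef_pos'].round(2),s['tool_rot'].round(4),s['width'],s['force'],s['torque'])
im=snap('wrist'); np.save('f.npy',im['pixels']); cv2.imwrite('f.png',im['pixels'][:,:,::-1])
# predicted pixels of card/lug centre if box unmoved in grip
d=s['eef_pos']-[498.5,-279.8,11.5]
pr=proj(im,[np.array([504+i*np.cos(.086)+j*np.sin(.086),-280-i*np.sin(.086)+j*np.cos(.086),48])+d for i,j in [(0,0),(-80,-33),(-80,33),(0,33)]]); print(pr.round(1))
g=cv2.cvtColor(im['pixels'],cv2.COLOR_RGB2GRAY)
u0=int(pr[0,0]); print('col',u0,g[20:300:4,u0].tolist())
print('left/right row150',g[150,150:370:4].tolist())
go(519.9,-51,120,2.956,.248)
```

```text
[ 498.95 -279.85  114.06] [ 3.1389 -0.247   3.0572] 61.864092953986294 [ 0.8486027  -0.92688071 -3.19699562] [-0.09563836 -0.42151559 -0.01332465]
[[257.7 263.1]
 [180.6  78.6]
 [335.2  79. ]
 [332.  263.2]]
col 257 [92, 92, 91, 91, 89, 85, 74, 111, 137, 137, 136, 134, 133, 133, 135, 132, 96, 115, 118, 118, 121, 117, 118, 118, 115, 117, 112, 118, 116, 116, 114, 114, 115, 111, 113, 114, 114, 113, 112, 112, 112, 110, 109, 110, 110, 109, 110, 110, 111, 112, 108, 106, 111, 106, 111, 109, 110, 110, 147, 147, 147, 141, 145, 147, 142, 108, 110, 95, 101, 100]
left/right row150 [199, 196, 193, 141, 113, 140, 162, 209, 211, 114, 124, 126, 125, 122, 119, 119, 92, 103, 121, 107, 93, 78, 116, 112, 113, 115, 117, 113, 112, 112, 113, 114, 112, 82, 95, 108, 119, 100, 87, 116, 114, 114, 115, 116, 116, 98, 204, 216, 217, 217, 220, 220, 219, 222, 219]
d [-0.06 22.93 -0.68] a [-0.021 -0.001  0.098] len mm 229 q [ 0.23  0.77  0.31  1.59 -0.14  1.04  2.06]
```

```bash
cat > pitch.py <<'E'
from h import *
from scipy.optimize import least_squares
def edges(g,rows,c,maxw=110):
    out=[]
    for r in rows:
        p=cv2.GaussianBlur(g[r-2:r+3].mean(0).reshape(1,-1).astype(np.float32),(5,1),0)[0]; d=np.abs(np.gradient(p))
        out.append((r,p,d))
    return out
if __name__=='__main__':
    im=snap('wrist'); g=cv2.cvtColor(im['pixels'],cv2.COLOR_RGB2GRAY)
    for r,p,d in edges(g,range(70,260,15),257):
        L=[i for i in range(165,200) if d[i]>8 and d[i]==d[i-2:i+3].max()]; Rr=[i for i in range(320,350) if d[i]>8 and d[i]==d[i-2:i+3].max()]
        print(r,L,Rr)
    s=read_state(); dl=s['eef_pos']-[498.5,-279.8,11.5]
    for pit in [0,.05,.1]:
        c=np.array([504,-280,40])+dl
        Rb=Ro.from_euler('z',-.086)*Ro.from_euler('y',-pit)  # near end down
        print(pit,[proj(im,[c+Rb.apply([i,-33,8]),c+Rb.apply([i,33,8])]).round(1).tolist() for i in (-80,-60,-40,-20,0)])
E
python3 pitch.py
```

```text
70 [] [332, 336]
85 [186, 193] []
100 [184, 191] [333]
115 [184] [332, 336, 345]
130 [165, 176, 184] [332, 337]
145 [165, 176, 184] [332]
160 [165, 176, 184] [331, 336]
175 [165, 176, 179, 184] [331]
190 [165, 184] [331]
205 [165, 184] [331]
220 [173, 184] [331]
235 [173, 185] [331]
250 [184] [330]
0 [[[181.9, 77.6], [335.6, 78.0]], [[182.5, 124.7], [334.8, 125.0]], [[183.1, 171.0], [334.0, 171.2]], [[183.7, 216.5], [333.2, 216.6]], [[184.4, 261.1], [332.5, 261.1]]]
0.05 [[[183.8, 79.3], [333.5, 79.7]], [[183.9, 124.9], [333.3, 125.2]], [[184.1, 170.2], [333.0, 170.5]], [[184.2, 215.3], [332.8, 215.5]], [[184.4, 260.2], [332.5, 260.3]]]
0.1 [[[185.6, 81.4], [331.5, 81.8]], [[185.3, 125.4], [331.8, 125.7]], [[185.0, 169.7], [332.0, 169.9]], [[184.7, 214.3], [332.3, 214.5]], [[184.4, 259.3], [332.5, 259.4]]]
```

Run:
```python
from h import *
go(519.3,-51,114,2.956,.248)
```

```text
d [-0.19 22.89 -0.16] a [-0.021 -0.003  0.099] len mm 229 q [ 0.23  0.77  0.31  1.59 -0.14  1.04  2.06]
```

Call:
send_rows(series=[{"ax":-0.005,"ay":0,"az":0.02,"dx":0,"dy":2.5,"dz":0,"hand":1},{"ax":-0.01,"ay":0,"az":0.05,"dx":0,"dy":7,"dz":0,"hand":1},{"ax":-0.018,"ay":0,"az":0.08,"dx":0,"dy":12,"dz":0,"hand":1},{"ax":-0.021,"ay":0,"az":0.098,"dx":0,"dy":17,"dz":0,"hand":1},{"ax":-0.021,"ay":0,"az":0.098,"dx":0,"dy":21,"dz":0,"hand":1},{"ax":-0.021,"ay":0,"az":0.098,"dx":0,"dy":22.9,"dz":0,"hand":1},{"ax":-0.021,"ay":0,"az":0.098,"dx":0,"dy":22.9,"dz":0,"hand":1},{"ax":-0.021,"ay":0,"az":0.098,"dx":0,"dy":22.9,"dz":0,"hand":1}])

```text
clock: 25.35
eef_pos: [516.9, -52.3, 112.6]
tool_rot: [-3.139, -0.251, 2.956]
force: [-1.2, -1.6, -3.2]
width: 61.5
gripper_force: 66.3
```

Run:
```python
from h import *
s=read_state();print(s['eef_pos'].round(2),s['tool_rot'].round(4),s['width'],s['force'],s['torque'])
go(519.3,-51,27,2.956,.248)
```

```text
[516.88 -52.28 112.64] [-3.1394 -0.2514  2.956 ] 61.45813823634961 [-1.15038049 -1.61777467 -3.16718839] [-0.18310381 -0.40433471  0.0101572 ]
d [-2.34  0.19  8.24] a [-0.002 -0.003 -0.   ] len mm 86 q [-0.12  0.72  0.3   1.72 -0.25  1.    1.69]
```

Call:
send_rows(series=[{"ax":0,"ay":-0.003,"az":0,"dx":-0.8,"dy":0.1,"dz":2.5,"hand":1},{"ax":0,"ay":-0.003,"az":0,"dx":-1.4,"dy":0.2,"dz":5,"hand":1},{"ax":0,"ay":-0.003,"az":0,"dx":-2,"dy":0.2,"dz":7,"hand":1},{"ax":0,"ay":-0.003,"az":0,"dx":-2.2,"dy":0.2,"dz":7.7,"hand":1},{"ax":0,"ay":-0.003,"az":0,"dx":-2.2,"dy":0.2,"dz":7.7,"hand":1},{"ax":0,"ay":-0.003,"az":0,"dx":-2.2,"dy":0.2,"dz":7.7,"hand":1},{"ax":0,"ay":-0.003,"az":0,"dx":-2.2,"dy":0.2,"dz":7.7,"hand":1}])

```text
clock: 26.05
eef_pos: [520.9, -50.4, 34.3]
tool_rot: [-3.141, -0.245, 2.956]
force: [-0.5, 0.3, -3.6]
width: 61.6
gripper_force: 66.4
```

Run:
```python
from h import *
s=read_state();print(s['eef_pos'].round(2),s['tool_rot'].round(4),s['width'],s['force'],s['torque'])
go(519.3,-51,23.5,2.956,.248)
```

```text
[520.91 -50.36  34.32] [-3.1412 -0.2452  2.9556] 61.551699313384525 [-0.54745753  0.29118933 -3.57521421] [-0.08185632 -0.42785033 -0.03712282]
d [-0.12 -0.09  1.09] a [-0.     0.003 -0.   ] len mm 11 q [-0.1   0.83  0.27  1.76 -0.29  0.85  1.71]
```

Call:
send_rows(series=[{"ax":0,"ay":0.002,"az":0,"dx":0.1,"dy":-0.1,"dz":0.2,"hand":1},{"ax":0,"ay":0.002,"az":0,"dx":0.1,"dy":-0.1,"dz":0.4,"hand":1},{"ax":0,"ay":0.002,"az":0,"dx":0,"dy":-0.1,"dz":0.6,"hand":1},{"ax":0,"ay":0.002,"az":0,"dx":0,"dy":-0.1,"dz":0.8,"hand":1},{"ax":0,"ay":0.002,"az":0,"dx":-0.1,"dy":-0.1,"dz":1,"hand":1},{"ax":0,"ay":0.002,"az":0,"dx":-0.1,"dy":-0.1,"dz":1,"hand":1}])

```text
clock: 26.65
eef_pos: [518.7, -50.4, 23.8]
tool_rot: [-3.142, -0.249, 2.956]
force: [0.4, 0.3, 2.4]
width: 61.6
gripper_force: 69.5
```

Run:
```python
from h import *
s=read_state();print(s['eef_pos'].round(2),s['tool_rot'].round(4),s['width'],s['force'],s['torque'])
```

```text
[518.74 -50.41  23.79] [-3.1415 -0.2489  2.9565] 61.6338269209608 [0.42620297 0.25854694 2.36465035] [ 0.07716875 -0.20270705  0.07927322]
```

It has reached the seat height (23.8 against 23.5 expected) with only about 6 N of contact, so it went over the lugs. I'm pressing lightly and releasing.

Call:
send_rows(series=[{"ax":0,"ay":0,"az":0,"dx":0,"dy":0,"dz":0.1,"hand":1},{"ax":0,"ay":0,"az":0,"dx":0,"dy":0,"dz":0.15,"hand":1},{"ax":0,"ay":0,"az":0,"dx":0,"dy":0,"dz":0.1,"hand":0.2},{"ax":0,"ay":0,"az":0,"dx":0,"dy":0,"dz":0.1,"hand":0},{"ax":0,"ay":0,"az":0,"dx":0,"dy":0,"dz":0,"hand":0},{"ax":0,"ay":0,"az":0,"dx":0,"dy":0,"dz":0,"hand":0},{"ax":0,"ay":0,"az":0,"dx":0,"dy":0,"dz":0,"hand":0}])

```text
clock: 27.35
eef_pos: [518.4, -50.4, 23.2]
tool_rot: [-3.141, -0.249, 2.956]
force: [0.0, -0.8, 0.2]
width: 85.6
gripper_force: 0.0
```

Call:
send_rows(series=[{"ax":0,"ay":0,"az":0,"dx":0.5,"dy":0,"dz":-2,"hand":0},{"ax":0,"ay":0,"az":0,"dx":1.5,"dy":0,"dz":-6,"hand":0},{"ax":0,"ay":0,"az":0,"dx":2.5,"dy":0,"dz":-10,"hand":0},{"ax":0,"ay":-0.1,"az":0,"dx":3.5,"dy":0,"dz":-14,"hand":0},{"ax":0,"ay":-0.2,"az":0,"dx":4,"dy":0,"dz":-16,"hand":0},{"ax":0,"ay":-0.249,"az":0,"dx":4,"dy":0,"dz":-16,"hand":0},{"ax":0,"ay":-0.249,"az":0,"dx":4,"dy":0,"dz":-16,"hand":0},{"ax":0,"ay":-0.249,"az":0,"dx":4,"dy":0,"dz":-16,"hand":0},{"ax":0,"ay":-0.249,"az":0,"dx":4,"dy":0,"dz":-16,"hand":0}])

```text
clock: 28.25
eef_pos: [519.6, -50.6, 187.6]
tool_rot: [-3.141, -0.002, 2.956]
force: [0.7, -0.1, -0.9]
width: 85.0
gripper_force: 0.0
```

Run:
```python
from h import *
s=read_state();print(s['eef_pos'].round(2),s['tool_rot'].round(4),s['width'],s['force'])
im=snap('wrist'); g=cv2.cvtColor(im['pixels'],cv2.COLOR_RGB2GRAY)
# predicted corners if seated (empty-box measured pose, lugs center 525.4,-49.8 in vision)
a=-.186
P=lambda i,j,z:[525.5+i*np.cos(a)-j*np.sin(a),-49+i*np.sin(a)+j*np.cos(a),z]
c=proj(im,[P(0,0,60),P(-80,0,60),P(80,0,60),P(-40,-33,60),P(-40,33,60),P(-91,0,14)]); print(c.round(1))
u,v=c[0].round().astype(int)
print('col near edge',int(c[1,1])-25,g[int(c[1,1])-25:int(c[1,1])+12,int(c[1,0])].tolist())
print('far edge',int(c[2,1])-12,g[int(c[2,1])-12:int(c[2,1])+16,int(c[2,0])].tolist())
print('card',v-24,g[v-24:v+24,u].tolist())
r=int(c[3,1]); print('row',r,'L',int(c[3,0])-12,g[r,int(c[3,0])-12:int(c[3,0])+12].tolist(),'R',int(c[4,0])-12,g[r,int(c[4,0])-12:int(c[4,0])+12].tolist())
```

```text
[519.59 -50.55 187.6 ] [-3.1408e+00 -1.6000e-03  2.9565e+00] 85.02749707270054 [ 0.67199574 -0.08834311 -0.86705886]
[[259.8 181.3]
 [260.2  88.7]
 [259.5 260.2]
 [221.9 136.9]
 [298.  137. ]
 [259.8  75.6]]
col near edge 63 [183, 184, 181, 182, 183, 182, 180, 181, 183, 180, 181, 182, 180, 179, 165, 107, 65, 63, 66, 70, 70, 71, 73, 69, 64, 71, 104, 132, 154, 167, 174, 176, 178, 176, 176, 176, 175]
far edge 248 [151, 153, 151, 151, 152, 153, 152, 152, 149, 150, 145, 166, 179, 181, 181, 181, 181, 183, 182, 182, 181, 184, 184, 181, 183, 185, 181, 182]
card 157 [156, 150, 128, 96, 87, 88, 87, 87, 87, 89, 88, 86, 88, 91, 94, 93, 95, 100, 114, 118, 119, 119, 119, 118, 120, 119, 123, 122, 120, 121, 118, 105, 99, 100, 98, 96, 96, 93, 104, 136, 146, 147, 146, 145, 146, 145, 145, 145]
row 136 L 209 [110, 109, 110, 109, 108, 106, 95, 75, 50, 39, 51, 87, 123, 145, 162, 165, 166, 166, 167, 165, 165, 165, 165, 169] R 286 [176, 174, 176, 175, 175, 177, 168, 153, 130, 95, 65, 57, 59, 55, 83, 137, 175, 182, 183, 183, 183, 181, 184, 184]
```

The full box is seated: its lid edges and card match the predicted pixels to about 1 mm. Now I'm fetching the low box.

Run:
```python
from h import *
go(572.3,214.7,150,3.076)
```

```text
d [-0.3  27.06  3.72] a [-0.001 -0.002 -0.12 ] len mm 273 q [-0.19  0.48  0.34  1.89 -0.22  0.8   1.65]
```

Call:
send_rows(series=[{"ax":0,"ay":0,"az":-0.12,"dx":0,"dy":4.5,"dz":0,"hand":0},{"ax":0,"ay":0,"az":-0.12,"dx":0,"dy":9,"dz":0,"hand":0},{"ax":0,"ay":0,"az":-0.12,"dx":-0.1,"dy":13.5,"dz":0,"hand":0},{"ax":0,"ay":0,"az":-0.12,"dx":-0.2,"dy":18,"dz":1,"hand":0},{"ax":0,"ay":0,"az":-0.12,"dx":-0.3,"dy":22.5,"dz":2,"hand":0},{"ax":0,"ay":0,"az":-0.12,"dx":-0.3,"dy":27,"dz":3.5,"hand":0},{"ax":0,"ay":0,"az":-0.12,"dx":-0.3,"dy":27,"dz":3.5,"hand":0},{"ax":0,"ay":0,"az":-0.12,"dx":-0.3,"dy":27,"dz":3.5,"hand":0},{"ax":0,"ay":0,"az":-0.12,"dx":-0.3,"dy":27,"dz":3.5,"hand":0}])

```text
clock: 29.2
eef_pos: [572.1, 212.4, 152.7]
tool_rot: [-3.139, -0.001, 3.074]
force: [1.2, -0.7, 0.3]
width: 85.2
gripper_force: 0.0
```

Run:
```python
from h import *
s=read_state();print(s['eef_pos'].round(2),s['tool_rot'].round(4))
go(572.3,214.7,-1.5,3.076)
```

```text
[572.12 212.4  152.7 ] [-3.1393e+00 -8.0000e-04  3.0745e+00]
d [-1.000e-02  2.700e-01  1.542e+01] a [-0.002 -0.001 -0.002] len mm 154 q [-0.58  0.64  0.29  1.69 -0.23  0.85  1.31]
```

Call:
send_rows(series=[{"ax":0,"ay":0,"az":0,"dx":0,"dy":0.2,"dz":4,"hand":0},{"ax":0,"ay":0,"az":0,"dx":0,"dy":0.2,"dz":8,"hand":0},{"ax":0,"ay":0,"az":0,"dx":0,"dy":0.2,"dz":11,"hand":0},{"ax":0,"ay":0,"az":0,"dx":0,"dy":0.2,"dz":13,"hand":0},{"ax":0,"ay":0,"az":0,"dx":0,"dy":0.2,"dz":14.3,"hand":0},{"ax":0,"ay":0,"az":0,"dx":0,"dy":0.2,"dz":15,"hand":0},{"ax":0,"ay":0,"az":0,"dx":0,"dy":0.2,"dz":15.2,"hand":0},{"ax":0,"ay":0,"az":0,"dx":0,"dy":0.2,"dz":15.2,"hand":0},{"ax":0,"ay":0,"az":0,"dx":0,"dy":0.2,"dz":15.2,"hand":0}])

```text
clock: 30.1
eef_pos: [572.7, 216.5, 2.3]
tool_rot: [3.141, 0.001, 3.076]
force: [0.5, -0.2, 0.3]
width: 85.4
gripper_force: 0.0
```

Run:
```python
from h import *
s=read_state();print(s['eef_pos'].round(2),s['tool_rot'].round(4),s['force'])
go(572.3,214.7,-1.5,3.076)
```

```text
[572.73 216.49   2.29] [3.1411e+00 1.5000e-03 3.0762e+00] [ 0.47176563 -0.24489602  0.32628279]
d [ 0.03 -0.18  0.38] a [0.    0.001 0.   ] len mm 4 q [-0.53  0.85  0.21  1.77 -0.3   0.55  1.37]
```

Call:
send_rows(series=[{"ax":0,"ay":0,"az":0,"dx":0,"dy":-0.2,"dz":0.4,"hand":0},{"ax":0,"ay":0,"az":0,"dx":0,"dy":-0.2,"dz":0.4,"hand":0},{"ax":0,"ay":0,"az":0,"dx":0,"dy":-0.2,"dz":0.4,"hand":0.2},{"ax":0,"ay":0,"az":0,"dx":0,"dy":-0.2,"dz":0.4,"hand":0.3},{"ax":0,"ay":0,"az":0,"dx":0,"dy":-0.2,"dz":0.4,"hand":1},{"ax":0,"ay":0,"az":0,"dx":0,"dy":-0.2,"dz":0.4,"hand":1},{"ax":0,"ay":0,"az":0,"dx":0,"dy":-0.2,"dz":0.4,"hand":1},{"ax":0,"ay":0,"az":0,"dx":0,"dy":-0.2,"dz":0.4,"hand":1}])

```text
clock: 30.9
eef_pos: [572.0, 214.4, -2.2]
tool_rot: [3.142, 0.0, 3.076]
force: [-1.2, -0.1, 4.8]
width: 58.1
gripper_force: 64.8
```

Run:
```python
from h import *
s=read_state();print(s['eef_pos'].round(2),s['tool_rot'].round(4),s['width'],s['force'])
```

```text
[572.02 214.41  -2.19] [3.1415e+00 3.0000e-04 3.0763e+00] 58.129593605200284 [-1.19284733 -0.05124915  4.78701262]
```

Call:
send_rows(series=[{"ax":0,"ay":0,"az":0,"dx":0,"dy":0,"dz":-1,"hand":1},{"ax":0,"ay":0,"az":0,"dx":0,"dy":0,"dz":-2,"hand":1},{"ax":0,"ay":0,"az":0,"dx":0,"dy":0,"dz":-5,"hand":1},{"ax":0,"ay":0,"az":0,"dx":0,"dy":0,"dz":-9,"hand":1},{"ax":0,"ay":0,"az":0,"dx":0,"dy":0,"dz":-12,"hand":1},{"ax":0,"ay":0,"az":0,"dx":0,"dy":0,"dz":-14,"hand":1},{"ax":0,"ay":0,"az":0,"dx":0,"dy":0,"dz":-14,"hand":1},{"ax":0,"ay":0,"az":0,"dx":0,"dy":0,"dz":-14,"hand":1}])

```text
clock: 31.7
eef_pos: [571.6, 214.5, 137.6]
tool_rot: [3.141, 0.0, 3.077]
force: [-0.3, -0.2, -1.6]
width: 58.3
gripper_force: 64.6
```

Run:
```python
from h import *
s=read_state();print(s['eef_pos'].round(2),s['tool_rot'].round(4),s['width'],s['force'])
go(559.8,-57.6,135,2.956)
```

```text
[571.62 214.49 137.56] [3.1414e+00 2.0000e-04 3.0765e+00] 58.303969903399725 [-0.28204939 -0.21762402 -1.59903485]
d [ -0.59 -27.23   0.25] a [0.    0.    0.121] len mm 272 q [-0.58  0.66  0.29  1.7  -0.24  0.81  1.32]
```

Call:
send_rows(series=[{"ax":0,"ay":0,"az":0.03,"dx":0,"dy":-2.5,"dz":0,"hand":1},{"ax":0,"ay":0,"az":0.06,"dx":-0.1,"dy":-7,"dz":0,"hand":1},{"ax":0,"ay":0,"az":0.1,"dx":-0.2,"dy":-12,"dz":0,"hand":1},{"ax":0,"ay":0,"az":0.121,"dx":-0.4,"dy":-17,"dz":0,"hand":1},{"ax":0,"ay":0,"az":0.121,"dx":-0.5,"dy":-22,"dz":0,"hand":1},{"ax":0,"ay":0,"az":0.121,"dx":-0.6,"dy":-26,"dz":0,"hand":1},{"ax":0,"ay":0,"az":0.121,"dx":-0.6,"dy":-27.2,"dz":1,"hand":1},{"ax":0,"ay":0,"az":0.121,"dx":-0.6,"dy":-27.2,"dz":3,"hand":1},{"ax":0,"ay":0,"az":0.121,"dx":-0.6,"dy":-27.2,"dz":5,"hand":1},{"ax":0,"ay":0,"az":0.121,"dx":-0.6,"dy":-27.2,"dz":6,"hand":1}])

```text
clock: 32.7
eef_pos: [557.9, -56.5, 74.4]
tool_rot: [-3.141, -0.005, 2.956]
force: [-0.2, 1.1, -0.4]
width: 58.3
gripper_force: 64.6
```

Call:
send_rows(series=[{"ax":0,"ay":0,"az":0,"dx":0,"dy":0,"dz":0.5,"hand":1},{"ax":0,"ay":0,"az":0,"dx":0,"dy":0,"dz":0.8,"hand":1},{"ax":0,"ay":0,"az":0,"dx":0,"dy":0,"dz":1,"hand":1},{"ax":0,"ay":0,"az":0,"dx":0,"dy":0,"dz":1,"hand":1},{"ax":0,"ay":0,"az":0,"dx":0,"dy":0,"dz":1,"hand":1}])

```text
clock: 33.2
eef_pos: [560.5, -57.4, 67.8]
tool_rot: [-3.141, 0.001, 2.955]
force: [-0.2, 0.1, -0.9]
width: 58.1
gripper_force: 64.6
```

Run:
```python
from h import *
s=read_state();print(s['eef_pos'].round(2),s['tool_rot'].round(4),s['width'],s['force'])
go(559.8,-57.6,52,2.956)
```

```text
[560.46 -57.45  67.84] [-3.1414e+00  8.0000e-04  2.9555e+00] 58.07580999571042 [-0.17175337  0.05827197 -0.89192457]
d [ 0.06 -0.03  1.58] a [-0.     0.001 -0.001] len mm 16 q [-0.11  0.7   0.25  1.88 -0.29  0.59  1.71]
```

Call:
send_rows(series=[{"ax":0,"ay":0,"az":0,"dx":0.06,"dy":0,"dz":0.4,"hand":1},{"ax":0,"ay":0,"az":0,"dx":0.06,"dy":0,"dz":0.7,"hand":1},{"ax":0,"ay":0,"az":0,"dx":0.06,"dy":0,"dz":0.9,"hand":1},{"ax":0,"ay":0,"az":0,"dx":0.06,"dy":0,"dz":1.1,"hand":1},{"ax":0,"ay":0,"az":0,"dx":0.06,"dy":0,"dz":1.3,"hand":1},{"ax":0,"ay":0,"az":0,"dx":0.06,"dy":0,"dz":1.5,"hand":1},{"ax":0,"ay":0,"az":0,"dx":0.06,"dy":0,"dz":1.5,"hand":1}])

```text
clock: 33.9
eef_pos: [559.3, -57.4, 52.0]
tool_rot: [-3.141, -0.0, 2.955]
force: [-0.4, -0.2, -0.6]
width: 58.1
gripper_force: 64.6
```

Run:
```python
from h import *
s=read_state();print(s['eef_pos'].round(2),s['tool_rot'].round(4),s['width'],s['force'],s['torque'])
```

```text
[559.34 -57.39  52.03] [-3.1412e+00 -5.0000e-04  2.9553e+00] 58.09384192999967 [-0.41030675 -0.21359875 -0.63655254] [-0.06881282 -0.00388293  0.02904307]
```

It's past the lug tops without contact (z 52.0 against a 51.8 seat). I'm seating and releasing it.

Call:
send_rows(series=[{"ax":0,"ay":0,"az":0,"dx":0,"dy":0,"dz":0.1,"hand":1},{"ax":0,"ay":0,"az":0,"dx":0,"dy":0,"dz":0.2,"hand":1},{"ax":0,"ay":0,"az":0,"dx":0,"dy":0,"dz":0.2,"hand":1}])

```text
clock: 34.2
eef_pos: [559.5, -57.4, 51.8]
tool_rot: [3.141, 0.0, 2.955]
force: [-3.4, 1.8, 11.5]
width: 57.8
gripper_force: 66.0
```

Call:
send_rows(series=[{"ax":0,"ay":0,"az":0,"dx":0,"dy":0,"dz":0,"hand":0.3},{"ax":0,"ay":0,"az":0,"dx":0,"dy":0,"dz":0,"hand":0},{"ax":0,"ay":0,"az":0,"dx":0,"dy":0,"dz":0,"hand":0},{"ax":0,"ay":0,"az":0,"dx":0,"dy":0,"dz":0,"hand":0},{"ax":0,"ay":0,"az":0,"dx":0,"dy":0,"dz":-2,"hand":0},{"ax":0,"ay":0,"az":0,"dx":0,"dy":0,"dz":-6,"hand":0},{"ax":0,"ay":0,"az":0,"dx":0,"dy":0,"dz":-11,"hand":0},{"ax":0,"ay":0,"az":0,"dx":0,"dy":0,"dz":-13,"hand":0},{"ax":0,"ay":0,"az":0,"dx":0,"dy":0,"dz":-13,"hand":0},{"ax":0,"ay":0,"az":0,"dx":0,"dy":0,"dz":-13,"hand":0}])

```text
clock: 35.2
eef_pos: [559.2, -57.1, 180.1]
tool_rot: [-3.142, -0.0, 2.956]
force: [-0.9, 0.2, 0.1]
width: 85.4
gripper_force: 0.0
```

Run:
```python
from h import *
s=read_state();print(s['eef_pos'].round(2))
go(501.8,217.1,170,3.076)
```

```text
[559.24 -57.12 180.1 ]
d [10.72 25.89  1.01] a [-0.   -0.   -0.12] len mm 280 q [-0.16  0.55  0.32  1.8  -0.22  0.83  1.65]
```

Seated at 51.8. Now the tall box.

Call:
send_rows(series=[{"ax":0,"ay":0,"az":-0.12,"dx":1.8,"dy":4.3,"dz":0,"hand":0},{"ax":0,"ay":0,"az":-0.12,"dx":3.6,"dy":8.6,"dz":0,"hand":0},{"ax":0,"ay":0,"az":-0.12,"dx":5.4,"dy":13,"dz":0,"hand":0},{"ax":0,"ay":0,"az":-0.12,"dx":7.2,"dy":17.3,"dz":0,"hand":0},{"ax":0,"ay":0,"az":-0.12,"dx":9,"dy":21.6,"dz":0,"hand":0},{"ax":0,"ay":0,"az":-0.12,"dx":10.7,"dy":25.9,"dz":1,"hand":0},{"ax":0,"ay":0,"az":-0.12,"dx":10.7,"dy":25.9,"dz":4,"hand":0},{"ax":0,"ay":0,"az":-0.12,"dx":10.7,"dy":25.9,"dz":6,"hand":0},{"ax":0,"ay":0,"az":-0.12,"dx":10.7,"dy":25.9,"dz":7,"hand":0},{"ax":0,"ay":0,"az":-0.12,"dx":10.7,"dy":25.9,"dz":7,"hand":0}])

```text
clock: 36.2
eef_pos: [500.5, 215.9, 107.9]
tool_rot: [-3.139, -0.005, 3.075]
force: [0.1, -1.2, -0.1]
width: 85.4
gripper_force: 0.0
```

Run:
```python
from h import *
s=read_state();print(s['eef_pos'].round(2))
go(501.8,217.1,12,3.076)
```

```text
[500.53 215.89 107.9 ]
d [-0.16  0.16  9.59] a [-0.003 -0.005 -0.001] len mm 96 q [-0.62  0.62  0.25  1.9  -0.24  0.65  1.28]
```

Call:
send_rows(series=[{"ax":0,"ay":0,"az":0,"dx":0,"dy":0,"dz":4,"hand":0},{"ax":0,"ay":0,"az":0,"dx":0,"dy":0,"dz":7,"hand":0},{"ax":0,"ay":0,"az":0,"dx":0,"dy":0,"dz":8.7,"hand":0},{"ax":0,"ay":0,"az":0,"dx":0,"dy":0,"dz":9.4,"hand":0},{"ax":0,"ay":0,"az":0,"dx":0,"dy":0,"dz":9.4,"hand":0},{"ax":0,"ay":0,"az":0,"dx":0,"dy":0,"dz":9.4,"hand":0},{"ax":0,"ay":0,"az":0,"dx":0,"dy":0,"dz":9.4,"hand":0}])

```text
clock: 36.9
eef_pos: [503.3, 217.2, 17.5]
tool_rot: [3.141, 0.002, 3.075]
force: [-0.3, 0.2, -0.4]
width: 85.2
gripper_force: 0.0
```

Run:
```python
from h import *
s=read_state();print(s['eef_pos'].round(2),s['tool_rot'].round(4),s['force'])
go(501.8,217.1,12,3.076)
```

```text
[503.26 217.25  17.47] [3.1408e+00 1.8000e-03 3.0751e+00] [-0.31367128  0.17592522 -0.41786525]
d [ 0.15 -0.03  0.55] a [ 0.001  0.002 -0.001] len mm 6 q [-0.58  0.77  0.18  1.95 -0.29  0.45  1.33]
```

Call:
send_rows(series=[{"ax":0,"ay":0,"az":0,"dx":0.1,"dy":0,"dz":0.5,"hand":0},{"ax":0,"ay":0,"az":0,"dx":0.1,"dy":0,"dz":0.5,"hand":0},{"ax":0,"ay":0,"az":0,"dx":0.1,"dy":0,"dz":0.5,"hand":0.2},{"ax":0,"ay":0,"az":0,"dx":0.1,"dy":0,"dz":0.5,"hand":0.3},{"ax":0,"ay":0,"az":0,"dx":0.1,"dy":0,"dz":0.5,"hand":1},{"ax":0,"ay":0,"az":0,"dx":0.1,"dy":0,"dz":0.5,"hand":1},{"ax":0,"ay":0,"az":0,"dx":0.1,"dy":0,"dz":0.5,"hand":1},{"ax":0,"ay":0,"az":0,"dx":0.1,"dy":0,"dz":0.5,"hand":1}])

```text
clock: 37.7
eef_pos: [501.3, 217.0, 11.7]
tool_rot: [-3.142, -0.0, 3.075]
force: [-0.9, -0.9, 5.6]
width: 58.3
gripper_force: 64.9
```

Run:
```python
from h import *
s=read_state();print(s['eef_pos'].round(2),s['tool_rot'].round(4),s['width'],s['force'])
```

```text
[501.33 217.04  11.69] [-3.1415 -0.      3.0752] 58.31229779650987 [-0.88559504 -0.89076074  5.57546687]
```

Call:
send_rows(series=[{"ax":0,"ay":0,"az":0,"dx":0,"dy":0,"dz":-1,"hand":1},{"ax":0,"ay":0,"az":0,"dx":0,"dy":0,"dz":-2,"hand":1},{"ax":0,"ay":0,"az":0,"dx":0,"dy":0,"dz":-5,"hand":1},{"ax":0,"ay":0,"az":0,"dx":0,"dy":0,"dz":-9,"hand":1},{"ax":0,"ay":0,"az":0,"dx":0,"dy":0,"dz":-12,"hand":1},{"ax":0,"ay":0,"az":0,"dx":0,"dy":0,"dz":-13,"hand":1},{"ax":0,"ay":0,"az":0,"dx":0,"dy":0,"dz":-13,"hand":1},{"ax":0,"ay":0,"az":0,"dx":0,"dy":0,"dz":-13,"hand":1}])

```text
clock: 38.5
eef_pos: [500.3, 216.9, 140.4]
tool_rot: [-3.141, -0.002, 3.076]
force: [-0.2, 0.4, -2.3]
width: 58.6
gripper_force: 65.0
```

Run:
```python
from h import *
s=read_state();print(s['eef_pos'].round(2),s['tool_rot'].round(4),s['width'],s['force'])
go(490.6,-42.7,140,2.956)
```

```text
[500.32 216.87 140.36] [-3.1406e+00 -1.8000e-03  3.0756e+00] 58.62001953343634 [-0.2341714   0.42166846 -2.26372766]
d [ -0.74 -25.97   0.06] a [-0.001 -0.002  0.12 ] len mm 260 q [-0.64  0.57  0.28  1.88 -0.23  0.72  1.27]
```

Call:
send_rows(series=[{"ax":0,"ay":0,"az":0.03,"dx":0,"dy":-2.5,"dz":0,"hand":1},{"ax":0,"ay":0,"az":0.06,"dx":-0.2,"dy":-7,"dz":0,"hand":1},{"ax":0,"ay":0,"az":0.1,"dx":-0.3,"dy":-12,"dz":0,"hand":1},{"ax":0,"ay":0,"az":0.12,"dx":-0.5,"dy":-17,"dz":0,"hand":1},{"ax":0,"ay":0,"az":0.12,"dx":-0.6,"dy":-22,"dz":0,"hand":1},{"ax":0,"ay":0,"az":0.12,"dx":-0.7,"dy":-26,"dz":0,"hand":1},{"ax":0,"ay":0,"az":0.12,"dx":-0.7,"dy":-26,"dz":0,"hand":1},{"ax":0,"ay":0,"az":0.12,"dx":-0.7,"dy":-26,"dz":0,"hand":1}])

```text
clock: 39.3
eef_pos: [489.7, -43.9, 139.9]
tool_rot: [-3.141, -0.003, 2.952]
force: [-0.4, 0.7, -1.7]
width: 58.5
gripper_force: 65.0
```

Run:
```python
from h import *
s=read_state();print(s['eef_pos'].round(2),s['tool_rot'].round(4),s['width'],s['force'])
go(490.6,-42.7,80,2.956)
```

```text
[489.74 -43.89 139.86] [-3.1407 -0.0033  2.9522] 58.491225910629794 [-0.42059813  0.71373244 -1.68827253]
d [-0.08  0.14  5.99] a [-0.001 -0.003 -0.004] len mm 60 q [-0.17  0.51  0.28  2.02 -0.23  0.65  1.65]
```

Call:
send_rows(series=[{"ax":0,"ay":-0.003,"az":-0.003,"dx":-0.1,"dy":0.1,"dz":2,"hand":1},{"ax":0,"ay":-0.003,"az":-0.003,"dx":-0.1,"dy":0.1,"dz":4,"hand":1},{"ax":0,"ay":-0.003,"az":-0.003,"dx":-0.1,"dy":0.1,"dz":5.2,"hand":1},{"ax":0,"ay":-0.003,"az":-0.003,"dx":-0.1,"dy":0.1,"dz":5.9,"hand":1},{"ax":0,"ay":-0.003,"az":-0.003,"dx":-0.1,"dy":0.1,"dz":5.9,"hand":1},{"ax":0,"ay":-0.003,"az":-0.003,"dx":-0.1,"dy":0.1,"dz":5.9,"hand":1},{"ax":0,"ay":-0.003,"az":-0.003,"dx":-0.1,"dy":0.1,"dz":5.9,"hand":1}])

```text
clock: 40.0
eef_pos: [492.8, -42.0, 82.9]
tool_rot: [-3.141, 0.004, 2.958]
force: [-0.8, -0.2, -0.8]
width: 59.2
gripper_force: 65.0
```

Run:
```python
from h import *
s=read_state();print(s['eef_pos'].round(2),s['tool_rot'].round(4),s['width'],s['force'])
go(490.6,-42.7,65.6,2.956)
```

```text
[492.83 -42.04  82.92] [-3.1415  0.0042  2.9585] 59.15975354901005 [-0.83931741 -0.15335786 -0.80609555]
d [ 0.21 -0.11  1.73] a [-0.     0.004  0.002] len mm 17 q [-0.13  0.61  0.23  2.06 -0.28  0.5   1.69]
```

Call:
send_rows(series=[{"ax":0,"ay":0.003,"az":0.002,"dx":0.2,"dy":-0.1,"dz":0.3,"hand":1},{"ax":0,"ay":0.003,"az":0.002,"dx":0.2,"dy":-0.1,"dz":0.6,"hand":1},{"ax":0,"ay":0.003,"az":0.002,"dx":0.2,"dy":-0.1,"dz":0.8,"hand":1},{"ax":0,"ay":0.003,"az":0.002,"dx":0.2,"dy":-0.1,"dz":0.8,"hand":1},{"ax":0,"ay":0.003,"az":0.002,"dx":0.2,"dy":-0.1,"dz":0.8,"hand":1}])

```text
clock: 40.5
eef_pos: [490.1, -42.7, 74.3]
tool_rot: [-3.141, -0.0, 2.956]
force: [0.8, -0.5, -1.4]
width: 58.6
gripper_force: 65.0
```

Run:
```python
from h import *
s=read_state();print(s['eef_pos'].round(2),s['tool_rot'].round(4),s['width'],s['force'])
go(490.6,-42.7,65.6,2.956)
```

```text
[490.06 -42.74  74.25] [-3.1413e+00 -2.0000e-04  2.9563e+00] 58.630956029817035 [ 0.83853711 -0.47315652 -1.42919873]
d [-0.05  0.01  0.87] a [-0. -0.  0.] len mm 9 q [-0.12  0.62  0.22  2.07 -0.28  0.48  1.7 ]
```

Call:
send_rows(series=[{"ax":0,"ay":0,"az":0,"dx":-0.05,"dy":0,"dz":0.2,"hand":1},{"ax":0,"ay":0,"az":0,"dx":-0.05,"dy":0,"dz":0.4,"hand":1},{"ax":0,"ay":0,"az":0,"dx":-0.05,"dy":0,"dz":0.6,"hand":1},{"ax":0,"ay":0,"az":0,"dx":-0.05,"dy":0,"dz":0.8,"hand":1},{"ax":0,"ay":0,"az":0,"dx":-0.05,"dy":0,"dz":0.9,"hand":1},{"ax":0,"ay":0,"az":0,"dx":-0.05,"dy":0,"dz":0.9,"hand":1}])

```text
clock: 41.1
eef_pos: [490.5, -42.9, 65.7]
tool_rot: [-3.141, -0.0, 2.956]
force: [-1.3, -0.3, 4.6]
width: 58.5
gripper_force: 65.6
```

It's at seat height (65.7 against 65.6), so I'm pressing lightly, releasing and retreating.

Call:
send_rows(series=[{"ax":0,"ay":0,"az":0,"dx":0,"dy":0,"dz":0.1,"hand":1},{"ax":0,"ay":0,"az":0,"dx":0,"dy":0,"dz":0,"hand":0.3},{"ax":0,"ay":0,"az":0,"dx":0,"dy":0,"dz":0,"hand":0},{"ax":0,"ay":0,"az":0,"dx":0,"dy":0,"dz":0,"hand":0},{"ax":0,"ay":0,"az":0,"dx":0,"dy":0,"dz":0,"hand":0},{"ax":0,"ay":0,"az":0,"dx":0,"dy":0,"dz":-2,"hand":0},{"ax":0,"ay":0,"az":0,"dx":0,"dy":0,"dz":-7,"hand":0},{"ax":0,"ay":0,"az":0,"dx":0,"dy":0,"dz":-12,"hand":0},{"ax":0,"ay":0,"az":0,"dx":0,"dy":0,"dz":-17,"hand":0},{"ax":0,"ay":0,"az":0,"dx":0,"dy":0,"dz":-21,"hand":0}])

```text
clock: 42.1
eef_pos: [491.0, -42.9, 278.2]
tool_rot: [3.142, 0.002, 2.956]
force: [1.2, -0.3, 0.2]
width: 85.8
gripper_force: 0.0
```

Run:
```python
from h import *
go(524.3,-48.5,280.8,2.966)
```

```text
d [-3.38  0.07 -0.26] a [ 0.     0.002 -0.01 ] len mm 34 q [-0.24  0.33  0.37  1.85 -0.14  0.99  1.57]
```

Call:
send_rows(series=[{"ax":0,"ay":0,"az":-0.01,"dx":-3.4,"dy":0,"dz":-0.2,"hand":0},{"ax":0,"ay":0,"az":-0.01,"dx":-3.4,"dy":0,"dz":-0.2,"hand":0},{"ax":0,"ay":0,"az":-0.01,"dx":-3.4,"dy":0,"dz":-0.2,"hand":0},{"ax":0,"ay":0,"az":-0.01,"dx":-3.4,"dy":0,"dz":-0.2,"hand":0},{"ax":0,"ay":0,"az":-0.01,"dx":-3.4,"dy":0,"dz":-0.2,"hand":0}])

```text
clock: 42.6
eef_pos: [522.9, -48.9, 276.5]
tool_rot: [-3.141, -0.002, 2.966]
force: [1.2, 0.1, -0.0]
width: 85.4
gripper_force: 0.0
```

Run:
```python
from h import *
im=snap('wrist'); s=read_state(); print(s['eef_pos'].round(1),s['tool_rot'].round(3),s['force'].round(1))
a=cv2.cvtColor(cv2.resize(cv2.imread('pics/w1.png'),(512,384),interpolation=cv2.INTER_AREA),cv2.COLOR_BGR2GRAY)
b=cv2.cvtColor(im['pixels'],cv2.COLOR_RGB2GRAY)
def m(n,x0,y0,x1,y1):
    # compare templates at several scales (height change shows as scale)
    best=[]
    for k in (.95,.975,1,1.025,1.05):
        t=cv2.resize(a[y0:y1,x0:x1],None,fx=k,fy=k,interpolation=cv2.INTER_CUBIC); r=cv2.matchTemplate(b[y0-15:y1+15,x0-15:x1+15],t,cv2.TM_CCOEFF_NORMED); _,v,_,l=cv2.minMaxLoc(r)
        best.append((k,round(v,3),l[0]-15+(k-1)*(x1-x0)/2,l[1]-15+(k-1)*(y1-y0)/2))
    print(n,best)
m('tall',224,97,294,165); m('low',226,163,290,224); m('stand',218,70,298,100); m('wood',370,40,420,195); m('jar',262,270,318,345)
```

```text
[523.1 -48.9 276.7] [-3.141e+00 -2.000e-03  2.966e+00] [-1.1 -1.1  0.1]
tall [(0.95, 0.811, 1.2499999999999984, 2.2999999999999985), (0.975, 0.926, 0.12499999999999922, 2.1499999999999995), (1, 0.965, 0.0, 3.0), (1.025, 0.933, -0.1250000000000031, 2.849999999999997), (1.05, 0.827, -0.24999999999999845, 2.7000000000000015)]
low [(0.95, 0.814, 0.3999999999999986, 1.4749999999999988), (0.975, 0.899, -0.8000000000000007, 3.2374999999999994), (1, 0.955, -1.0, 3.0), (1.025, 0.948, -1.2000000000000028, 2.7624999999999975), (1.05, 0.874, -1.3999999999999986, 3.5250000000000012)]
stand [(0.95, 0.863, -1.0000000000000018, 1.2499999999999993), (0.975, 0.922, -1.0000000000000009, 1.6249999999999996), (1, 0.945, -1.0, 2.0), (1.025, 0.948, -1.0000000000000036, 1.3749999999999987), (1.05, 0.925, -0.9999999999999982, 1.7500000000000007)]
wood [(0.95, 0.847, -0.2500000000000011, 5.1249999999999964), (0.975, 0.926, 0.37499999999999944, 4.062499999999998), (1, 0.978, 1.0, 3.0), (1.025, 0.961, 0.6249999999999978, 1.9374999999999931), (1.05, 0.897, 1.250000000000001, -0.12499999999999645)]
jar [(0.95, 0.922, -0.40000000000000124, 3.1249999999999982), (0.975, 0.968, -0.7000000000000006, 3.062499999999999), (1, 0.983, 0.0, 3.0), (1.025, 0.985, -0.3000000000000025, 3.9374999999999964), (1.05, 0.955, -0.5999999999999988, 3.8750000000000018)]
```

The boxes match the start picture to about 1 px relative to the stand, at the same scale. Handing in.

```bash
python3 -c "
from cell import finish_job
print(finish_job())"
```

```text
the job is handed in; nothing more can be done
None
```

The exchange is finished and handed in at about 43 s on the robot's clock: the full box is locked on the stand, the low and tall boxes are back over their original ends, and the empty box is flat on the steel tray; the hand-in gave no verdict.

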